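# Clear the durian husk and stock the counter display

### The arm

A 6-joint arm with a two-finger parallel gripper is mounted at the origin on the work surface. World frame = base frame: x ahead of the robot, y to its left, z up, the work surface at z = 0. Lengths are in m, angles in rad, forces in N, time in s.
With the tool pointing down it reaches from about 0.35 to 0.975 m from the base axis. Payload 4.9 kg.
Tool frame: the origin (TCP) lies midway between the tips of the shut fingers; the grasp point (between the pads) lies 19 mm behind it; z points along the fingers, y is the direction in which the jaws open and shut (so a half turn about z gives the same grasp; the last joint's range is limited). The gripper opens to 85 mm and grips with 20 to 120 N. Pads are 22 mm wide; open, the fingers measure 114 mm over their backs; the gripper's body (76 mm by 85 mm) begins 54 mm behind the grasp point. The pads swing forward as they close: fully open they stand 13 mm farther back than shut.
Start: joints at [-1.416, 0.053, 1.613, -0, 1.476, -0.119], TCP at [0.169, -0.602, 0.197] pointing down, gripper open.
Joint ranges: [-3.01, 3.01], [-1.01, 2.22], [0.06, 2.58], [-1.02, 4.17], [0.09, 2.62], [-3.14, 3.14]. Speed limits (rad/s): [2.57, 2.57, 3.14, 3.14, 3.14, 3.14].

### API

Orientations are given as a unit quaternion [w, x, y, z].
In Python, from plant import state, grab_frame, camera_params, job_done, boxes_of gives the robot as it stands.
- The arm moves only by the tool step_arm, never from a script. Its argument "steps" is a list of rows, each a list of 4 numbers: the shift along the tool's x, y, z in mm, then the turn about the tool's z in degrees. A call has 1 to 8 rows; each row shifts and turns the pose as measured when the row begins, along the tool's axes as they then stand; what a row does not reach is not made up. A row lasts 1/10 s, in which the tool goes at most 50 mm and 8.59 degrees, less where a joint would pass 70% of its speed; a pose out of reach is approached as far as the arm can. A call is refused whole if a number of a shift passes 50 or a number of a turn 8.59, either way. A call with a gripper value outside its range is refused whole. "claw" is the opening in per cent of the stroke, from 0 (shut) to 100 (fully open), set as the call begins (left out, the last holds). The fingers move at their own pace and stop on an object; the grip force is fixed at half the most. Time passes only in rows, so rows that do not move let the fingers close. It gives the time, the measured TCP pose, the force and the opening at its end, in the units of the state.
- state(): the state, without advancing time (a new reading comes with each control period).
- grab_frame(name): name is "scene" or "side" or "wrist"; returns (picture, depth): 480x640x3 uint8, red, green, blue; 480x640 float32, m along the optical axis (not along the pixel's ray), 0 where there is no reading.
- camera_params(name): a dict with "mtx" (3x3 intrinsics, pixels), "extrinsics" (4x4, takes a point from camera to world coordinates); the wrist camera has in their place "T_tool_cam" (4x4, takes a point from camera to tool coordinates, whose origin is the TCP and whose axes are the flange's). Camera axes: x right, y down, z forward; pixel columns grow to the right and rows downward; lengths in m; the calibration is good to about 2 mm. A picture is of the moment at which its call begins: read the wrist's pose just before it. camera_params takes no time and is no camera call.
- job_done(): hands the job in, once; it reports no verdict.
Trained networks look in the newest picture that a camera, given by its name, has taken for a name from the list of things; names that differ only in an ending like _2 or _b are one class to them, and where a whole thing is asked for, a point or a joint stands for the part that bears it (a point fixed in the world has none). Each returns a list of dicts, best first, with "p" (0 to 1); they miss things now and then, are a little off and sometimes report something else, mostly with a low value. They report only what shows in the picture. A call takes as long as a camera call. They do not tell look-alikes from the thing itself.
- boxes_of(camera, label): "box" ([left, top, width, height] in pixels, round what is visible of it).
The state is a dict: "time": time; "joint_pos": joint angles; "joint_vel": joint speeds; "joint_efforts": joint torques, N m; "tool_pos": TCP position; "tool_rot": TCP orientation; "contact_force": force on the tool from outside, world axes, zero at the start; "ft_torque": the same for the moment, N m; "gripper_width": opening from 0.0 (shut) to 1.0 (fully open).
Only numpy, scipy, OpenCV 4.12 (cv2) and the standard library are available. Lean on these libraries where they do the work, as an engineer would, in place of code of your own. Each camera call takes 0.05 s, during which the arm holds its last target. There are 200 camera calls.

### The job

First sweep all the husk off the opening board into the husk pan at its end; it is thorny, so move it only with the brush, never with the fingers, and stand the brush back on its bristles in its tray. Then take the sealed packs from the sealer's catch tray and slide each one, upright, under the clear cover into an empty lane of the display until it is fully home against the front stop. Leave the pack already on show and everything else on the counter where it is.

Things in the scene. Friction and masses are not known exactly. Their poses are not given: they have to be found in the camera images.
- display: Display unit, fixed: origin on the table below the middle of the lane mouths; x points down the lanes, y along the mouths, z up. Wooden opening board: x -170 to 0, y -145 to 145 mm, top 40 mm up. From x = 0 four lanes (y 102, 34, -34, -102) continue level with it; a clear cover lies over them from x = 30 to 160 (y +-145), its top 107 mm up. Past the board's -y end: the husk pan.
- pan (a point): Middle of the floor of the steel husk pan at the board's -y end; axes as the display. Inside 177 mm (x) by 139 mm (y), floor 36 mm below the board's top. It begins right at the board's edge with no wall there; its side walls are 34 mm and its outer (-y) wall 50 mm high.
- sealer: Tray sealing machine and its steel catch tray, fixed; origin on the table below the middle of the catch tray, z up. Tray 330 mm (x) by 300 mm (y), floor 4 mm up, rim 14 mm up. The machine (340 x 300 x 220 mm tall) stands on the +y side of the tray, its face 200 mm from the origin.
- brush_grip (a point): Centre of the wooden back of the bench brush, 59 mm above the bristle tips; x along the head (handle to -x), z up as it stands. Stiff bristles 160 (x) by 38 (y) by 45 mm high; on them the wooden back, 164 long, 30 wide, 28 mm high (45 to 73 mm above the tips). The 22 mm wide handle runs on to 192 mm behind this point. 190 g, balances 8 mm to the handle's side. Starts standing in its tray.
- brush_tray: Shallow grey brush tray, fixed: 310 mm (x) by 85 mm (y) outside, walls 3 mm thick, rim 14 mm above the table, floor 3 mm thick; the origin is on the table below its middle. The brush stands lengthwise in it, handle to -x.
- shown_center (a point): Centre (22 mm up) of the pack already on show in one of the four lanes, against the front stop; it looks just like the other packs. It stays there.
- lane1 (a point): Middle of the mouth of lane 1 (lane 1 at the +y end), on the lane floor; x points into the lane, z up. Lane 64 mm wide between 4 mm dividers 34 mm high, 140 mm deep to the 30 mm high front stop. The cover begins 30 mm inside the mouth: underside 62, top 67 mm above the floor. A pack at home has its centre 70 mm in, its rear end level with the mouth.
- lane2 (a point): Middle of the mouth of lane 2 (lane 1 at the +y end), on the lane floor; x points into the lane, z up. Lane 64 mm wide between 4 mm dividers 34 mm high, 140 mm deep to the 30 mm high front stop. The cover begins 30 mm inside the mouth: underside 62, top 67 mm above the floor. A pack at home has its centre 70 mm in, its rear end level with the mouth.
- lane3 (a point): Middle of the mouth of lane 3 (lane 1 at the +y end), on the lane floor; x points into the lane, z up. Lane 64 mm wide between 4 mm dividers 34 mm high, 140 mm deep to the 30 mm high front stop. The cover begins 30 mm inside the mouth: underside 62, top 67 mm above the floor. A pack at home has its centre 70 mm in, its rear end level with the mouth.
- lane4 (a point): Middle of the mouth of lane 4 (lane 1 at the +y end), on the lane floor; x points into the lane, z up. Lane 64 mm wide between 4 mm dividers 34 mm high, 140 mm deep to the 30 mm high front stop. The cover begins 30 mm inside the mouth: underside 62, top 67 mm above the floor. A pack at home has its centre 70 mm in, its rear end level with the mouth.
- pack1_center (a point): Centre (22 mm up, on the axis) of a sealed pack: a long white tray with a clear domed lid, rigid, 140 mm long (its x), 54 mm wide (its y), 44 mm high (z up), about 220 g; both ends alike. It waits in the sealer's catch tray; two or three packs are there.
- pack2_center (a point): Centre (22 mm up, on the axis) of a sealed pack: a long white tray with a clear domed lid, rigid, 140 mm long (its x), 54 mm wide (its y), 44 mm high (z up), about 220 g; both ends alike. It waits in the sealer's catch tray; two or three packs are there.
- pack3_center (a point): Centre (22 mm up, on the axis) of a sealed pack: a long white tray with a clear domed lid, rigid, 140 mm long (its x), 54 mm wide (its y), 44 mm high (z up), about 220 g; both ends alike. It waits in the sealer's catch tray; two or three packs are there.
- husk1_center (a point): Centre (13 mm up) of a chunk of durian husk, thorny green above and pale below, 38 x 30 x 26 mm, 30 g. It lies on the opening board; three to five chunks are there.
- husk2_center (a point): Centre (13 mm up) of a chunk of durian husk, thorny green above and pale below, 38 x 30 x 26 mm, 30 g. It lies on the opening board; three to five chunks are there.
- husk3_center (a point): Centre (13 mm up) of a chunk of durian husk, thorny green above and pale below, 38 x 30 x 26 mm, 30 g. It lies on the opening board; three to five chunks are there.
- husk4_center (a point): Centre (13 mm up) of a chunk of durian husk, thorny green above and pale below, 38 x 30 x 26 mm, 30 g. It lies on the opening board; three to five chunks are there.
- husk5_center (a point): Centre (13 mm up) of a chunk of durian husk, thorny green above and pale below, 38 x 30 x 26 mm, 30 g. It lies on the opening board; three to five chunks are there.
- knife: A durian knife with a dark wooden handle, 240 mm, flat on the table; origin at the middle of its underside. Not part of the job.
- tape: A roll of packing tape, 90 mm across, 48 mm high; origin at the middle of its underside. Not part of the job.
- phone: A black phone, 150 x 72 x 9 mm; origin at the middle of its underside. Not part of the job.
- cup: A steel cup, 76 mm across, 85 mm high; origin at the middle of its underside. Not part of the job.
Things that resemble listed ones, but are neither listed nor needed, are in the scene too. Leave any orange or red look-alike of the part that bears husk5_center alone.

How it is judged:
On the way, in this order (a step that is already met when the one before it is completed fails the run):
1. all husk swept into the pan while the packs still wait in the catch tray (y of husk1_center in the frame of display between -0.284 and -0.147 m and x of husk1_center in the frame of display between -0.178 and 0 m and z of each of husk1_center, husk2_center, husk3_center, husk4_center, husk5_center in the frame of display below 0.055 m and y of husk2_center in the frame of display between -0.284 and -0.147 m and x of husk2_center in the frame of display between -0.178 and 0 m and y of husk3_center in the frame of display between -0.284 and -0.147 m and x of husk3_center in the frame of display between -0.178 and 0 m and y of husk4_center in the frame of display between -0.284 and -0.147 m and x of husk4_center in the frame of display between -0.178 and 0 m and y of husk5_center in the frame of display between -0.284 and -0.147 m and x of husk5_center in the frame of display between -0.178 and 0 m and y of each of pack1_center, pack2_center, pack3_center in the frame of display above 0.165 m), for 0.2 s.
2. the brush stands in its tray again (x of brush_grip in the frame of brush_tray between -0.08 and 0.08 m and y of brush_grip in the frame of brush_tray between -0.025 and 0.025 m and angle between brush_grip's own z axis and vertical below 0.12 rad and z of brush_grip in the frame of brush_tray below 0.07 m and angle between the x axis of brush_grip and the x axis of brush_tray, either way round below 0.2 rad), for 0.2 s.
3. every pack lies home in a lane (x of pack1_center in the frame of display between 0.058 and 0.08 m and y of pack1_center in the frame of display between -0.125 and 0.125 m and z of each of pack1_center, pack2_center, pack3_center in the frame of display below 0.069 m and angle between each of pack1_center, pack2_center, pack3_center's own z axis and vertical below 0.1 rad and angle between the x axis of each of pack1_center, pack2_center, pack3_center and the x axis of display, either way round below 0.12 rad and x of pack2_center in the frame of display between 0.058 and 0.08 m and y of pack2_center in the frame of display between -0.125 and 0.125 m and x of pack3_center in the frame of display between 0.058 and 0.08 m and y of pack3_center in the frame of display between -0.125 and 0.125 m), for 0.2 s.
At the end, for the whole second after the job is handed in: Every husk chunk lies in the husk pan; the brush stands upright (within 7 degrees) on its bristles inside its tray, lengthwise; every pack, and the one already on show, lies upright in a lane of its own under the cover with its front end within 12 mm of the front stop (all of step 2 and all of step 3 and y of husk1_center in the frame of display between -0.284 and -0.147 m and x of husk1_center in the frame of display between -0.178 and 0 m and z of each of husk1_center, husk2_center, husk3_center, husk4_center, husk5_center in the frame of display below 0.055 m and y of husk2_center in the frame of display between -0.284 and -0.147 m and x of husk2_center in the frame of display between -0.178 and 0 m and y of husk3_center in the frame of display between -0.284 and -0.147 m and x of husk3_center in the frame of display between -0.178 and 0 m and y of husk4_center in the frame of display between -0.284 and -0.147 m and x of husk4_center in the frame of display between -0.178 and 0 m and y of husk5_center in the frame of display between -0.284 and -0.147 m and x of husk5_center in the frame of display between -0.178 and 0 m and x of shown_center in the frame of display between 0.058 and 0.08 m and y of shown_center in the frame of display between -0.125 and 0.125 m and z of shown_center in the frame of display below 0.069 m and angle between shown_center's own z axis and vertical below 0.1 rad and angle between the x axis of shown_center and the x axis of display, either way round below 0.12 rad); the robot touches nothing.
It fails at once if the fingers touch a husk chunk (contact force between the fingers and husk1 above 0.5 N or contact force between the fingers and husk2 above 0.5 N or contact force between the fingers and husk3 above 0.5 N or contact force between the fingers and husk4 above 0.5 N or contact force between the fingers and husk5 above 0.5 N).
It fails at once if the pack already on show is shifted by more than 15 mm (distance of shown_center from where it was at the start of the episode above 0.015 m).
It fails at once if something that is no part of the job is shifted by more than 25 mm (distance of any of knife, tape, phone, cup from where it was at the start of the episode above 0.025 m).
Of pack1, pack2, pack3 only 2 to 3 are there at a start; the rules pass over those that are not, and their reading is None.
Of husk1, husk2, husk3, husk4, husk5 only 3 to 5 are there at a start; the rules pass over those that are not, and their reading is None.
At some moment in a run one of pack1, pack2, pack3 may be knocked a few centimetres aside while the robot is not near it.
It also fails if it takes over 210 s, if anything falls off the work surface, if the arm or the gripper's body presses on something with over 40 N, if the wrist force passes 120 N, or if a joint passes its speed limit or range.

## Working session

There is one attempt and no reset: what is moved stays moved. The work goes in short steps, Python scripts to look and compute and a tool call to move; the robot and the scene stay as the last step left them, time stands still between calls to the robot, and variables do not carry over. Pictures are saved under pics/ and viewed, about 12 in all and at most 16, crops included, and the job is handed in when it is done.

Besides the shell and the picture viewer there is one more tool, called after ">>>" as a command line: name --pt "numbers of a row" for each row, then --argument value for the rest. step_arm: Moves the arm, as the interface text tells. Its arguments: {"type":"object","properties":{"steps":{"type":"array"},"claw":{"type":"number"}},"required":["steps"]}

```bash
mkdir -p pics; ls
cat > h.py <<'E'
import numpy as np, cv2
from scipy.spatial.transform import Rotation as R
from plant import state, grab_frame, camera_params, job_done, boxes_of
def ext(n, s=None):
    c=camera_params(n); K=np.array(c["mtx"])
    if n!="wrist": return K,np.array(c["extrinsics"])
    s=s or state(); T=np.eye(4); q=s["tool_rot"]
    T[:3,:3]=R.from_quat([q[1],q[2],q[3],q[0]]).as_matrix(); T[:3,3]=s["tool_pos"]
    return K,T@np.array(c["T_tool_cam"])
def shot(n,f=None):
    s=state(); K,E=ext(n,s); im,d=grab_frame(n)
    if f: cv2.imwrite("pics/"+f,im[:,:,::-1])
    return im,d,K,E
def cloud(d,K,E):
    v,u=np.mgrid[:480,:640]; P=np.stack([(u-K[0,2])/K[0,0]*d,(v-K[1,2])/K[1,1]*d,d],-1)
    W=P@E[:3,:3].T+E[:3,3]; W[d==0]=np.nan; return W
def proj(p,K,E):
    q=np.linalg.inv(E)@np.append(p,1); q=K@q[:3]; return q[:2]/q[2]
E
python3 - <<'E'
from h import *
np.set_printoptions(precision=3,suppress=True)
s=state(); print(s["time"],s["tool_pos"],s["tool_rot"],s["contact_force"])
for n in ["scene","side"]:
    im,d,K,E=shot(n,n+"0.png"); W=cloud(d,K,E); np.savez(n+"0.npz",im=im,W=W,K=K,E=E)
    print(n,E[:3,3])
    for l in ["display","brush_grip","brush_tray","husk1_center","pack1_center","sealer","knife","tape","phone","cup"]:
        for b in boxes_of(n,l)[:7]:
            x,y,w,h=map(int,b["box"]); c=W[y+h//2,x+w//2]; print(l,[x,y,w,h],round(b["p"],2),c)
E
```

```text
pics
0.0 [ 0.169 -0.601  0.196] [-0.001  0.991  0.136 -0.   ] [-0.682  0.589 -0.4  ]
scene [0.797 0.506 1.042]
display [220, 147, 205, 215] 0.59 [ 0.553 -0.04   0.039]
brush_grip [253, 93, 103, 55] 0.89 [ 0.445 -0.398  0.064]
brush_tray [231, 108, 121, 60] 0.6 [ 0.483 -0.396  0.018]
brush_tray [382, 255, 14, 20] 0.36 [0.44  0.051 0.056]
brush_tray [218, 143, 202, 221] 0.26 [ 0.559 -0.044  0.041]
husk1_center [341, 203, 17, 17] 0.62 [ 0.457 -0.109  0.055]
husk1_center [321, 321, 318, 156] 0.28 [0.398 0.36  0.007]
pack1_center [361, 123, 65, 39] 0.28 [ 0.245 -0.289  0.007]
sealer [320, 319, 318, 160] 0.9 [0.399 0.359 0.004]
knife [158, 193, 99, 41] 0.88 [ 0.746 -0.264  0.01 ]
knife [220, 145, 206, 219] 0.3 [ 0.552 -0.037  0.042]
tape [209, 317, 48, 58] 0.87 [0.796 0.066 0.002]
phone [405, 377, 64, 80] 0.59 [0.503 0.362 0.048]
phone [361, 120, 64, 44] 0.58 [ 0.245 -0.289  0.007]
phone [255, 93, 101, 58] 0.23 [ 0.44  -0.403  0.052]
phone [229, 101, 122, 65] 0.19 [ 0.485 -0.395  0.038]
cup [185, 261, 45, 46] 0.64 [ 0.801 -0.084  0.013]
side [ 0.292 -0.925  0.798]
display [263, 173, 189, 201] 0.73 [ 0.557 -0.107  0.04 ]
brush_grip [248, 373, 176, 62] 0.75 [ 0.43  -0.426  0.072]
brush_grip [204, 15, 149, 203] 0.7 [0.506 0.547 0.092]
brush_tray [261, 379, 198, 97] 0.77 [ 0.469 -0.431  0.005]
sealer [202, 17, 153, 200] 0.71 [0.506 0.549 0.088]
knife [408, 304, 122, 35] 0.95 [ 0.733 -0.269  0.021]
tape [420, 194, 34, 32] 0.9 [0.824 0.102 0.012]
phone [164, 356, 94, 56] 0.74 [ 0.242 -0.294  0.01 ]
cup [443, 213, 32, 52] 0.83 [ 0.785 -0.09   0.074]
```

Run:
```python
import cv2
a=cv2.imread('pics/scene0.png');b=cv2.imread('pics/side0.png')
cv2.imwrite('pics/a.png',cv2.resize(a[80:480,140:640],(750,600),interpolation=cv2.INTER_CUBIC))
cv2.imwrite('pics/b.png',cv2.resize(b[150:480,160:560],(727,600),interpolation=cv2.INTER_CUBIC))
```

```text
(no output)
```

View pics/a.png

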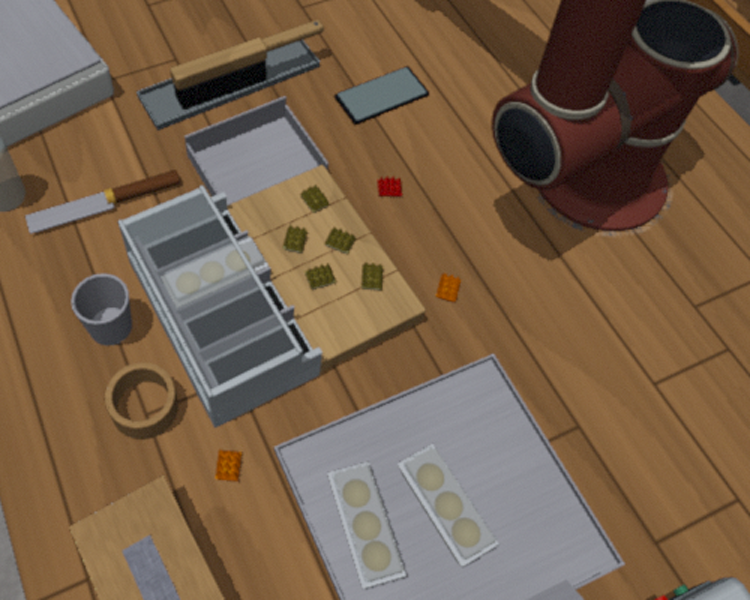

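View pics/b.png

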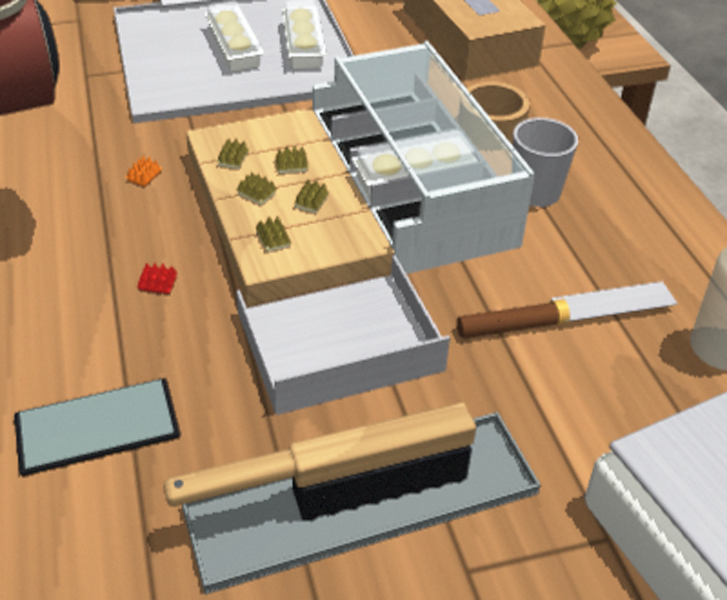

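```bash
cat > m.py <<'E'
from h import *
np.set_printoptions(precision=3,suppress=True)
P=[];C=[]
for n in ["scene","side"]:
    z=np.load(n+"0.npz"); P.append(z["W"].reshape(-1,3)); C.append(z["im"].reshape(-1,3))
def sel(P,C,lo,hi,z0,z1):
    m=(P[:,0]>lo[0])&(P[:,0]<hi[0])&(P[:,1]>lo[1])&(P[:,1]<hi[1])&(P[:,2]>z0)&(P[:,2]<z1); return P[m],C[m]
def rect(p):
    r=cv2.minAreaRect((p[:,:2]*1000).astype(np.float32)); return np.array(r[0]),np.array(r[1]),r[2]
def clusters(p,gap=0.006,minn=8):
    g=np.zeros((400,400),np.uint8); o=p[:,:2].min(0); i=((p[:,:2]-o)/0.003).astype(int); g[i[:,1],i[:,0]]=1
    k=int(gap/0.003)|1; g=cv2.dilate(g,np.ones((k,k),np.uint8)); _,L=cv2.connectedComponents(g); l=L[i[:,1],i[:,0]]
    return [p[l==j] for j in np.unique(l) if (l==j).sum()>=minn]
E
python3 - <<'E'
from m import *
for k in range(2):
    print("cam",k)
    p,c=sel(P[k],C[k],(.33,-.3),(.75,.2),.034,.046)
    w=(c[:,0].astype(int)-c[:,2]>35)
    for q in clusters(p[w],minn=100): print("board",len(q),*rect(q),q[:,2].mean())
    p,c=sel(P[k],C[k],(.33,-.3),(.75,.2),.049,.075); g=(c[:,1].astype(int)-c[:,2]>15)&(c[:,0]<c[:,1]*1.3)
    for q in clusters(p[g],gap=.004): print("husk",len(q),(q.min(0)+q.max(0))/2,q.max(0)-q.min(0))
    p,c=sel(P[k],C[k],(.2,-.55),(.7,-.3),.055,.085)
    for q in clusters(p,minn=50): print("brush",len(q),*rect(q),q[:,2].max())
    p,c=sel(P[k],C[k],(.2,-.55),(.7,-.3),.008,.018)
    print("btray",*rect(p))
    p,c=sel(P[k],C[k],(.2,.2),(.75,.56),.025,.06)
    for q in clusters(p,minn=50): print("pack",len(q),*rect(q),q[:,2].max())
    p,c=sel(P[k],C[k],(.2,.1),(.75,.65),.0115,.018)
    print("sealrim",*rect(p))
    p,c=sel(P[k],C[k],(.45,-.2),(.75,.25),.098,.118)
    for q in clusters(p,minn=20): print("cover",len(q),*rect(q),q[:,2].mean())
E
```

```text
cam 0
board 7559 [485.181 -19.904] [169.544 290.793] 4.309776306152344 0.04033979512226656
husk 182 [ 0.456 -0.11   0.058] [0.034 0.036 0.017]
husk 195 [ 0.513 -0.056  0.058] [0.042 0.043 0.018]
husk 202 [ 0.454 -0.027  0.057] [0.045 0.043 0.016]
husk 203 [0.506 0.015 0.058] [0.038 0.033 0.017]
husk 206 [0.44  0.045 0.057] [0.041 0.047 0.017]
brush 204 [ 679.492 -503.507] [86.464 40.16 ] 89.6977310180664 0.08499438866753817
brush 1310 [ 433.972 -414.092] [274.382  36.325] 2.7286417484283447 0.08243525872199864
btray [ 450.342 -376.985] [170.962 508.59 ] 86.05975341796875
pack 2370 [597.893 336.461] [140.471  54.524] 81.19237518310547 0.05483574748086795
pack 2291 [496.328 356.084] [ 54.476 140.138] 4.760690212249756 0.055141202315867055
pack 75 [416.94  504.521] [12.412 29.533] 64.8785400390625 0.03241988877702684
sealrim [535.097 299.655] [403.711 414.457] 89.34525299072266
cover 8694 [665.273  -7.621] [131.059 293.571] 4.370302200317383 0.10751404827164841
cam 1
board 5925 [487.563 -20.568] [171.599 298.947] 4.348384857177734 0.03967611698607918
husk 201 [ 0.457 -0.114  0.058] [0.0
[... 152 characters left out ...]
037 0.032 0.019]
husk 157 [0.44  0.039 0.057] [0.036 0.042 0.016]
brush 894 [ 679.113 -510.338] [31.229 80.82 ] 7.511933326721191 0.08498736433437426
brush 3434 [ 434.564 -416.89 ] [273.405  32.739] 2.5633373260498047 0.08002055945170605
btray [ 445.451 -388.013] [228.431 514.572] 78.80296325683594
pack 626 [599.444 333.652] [139.352  54.05 ] 81.67684936523438 0.05252144308555029
pack 634 [498.215 353.457] [ 54.243 143.308] 4.244246959686279 0.05379780476051821
pack 1639 [499.195 526.026] [337.453  67.642] 0.026420893147587776 0.05998421372378193
sealrim [475.905 414.888] [430.622 567.621] 14.299476623535156
cover 5116 [666.64   -7.868] [131.963 297.572] 4.373256683349609 0.10715382081912861
```

The display fit agrees in both cameras: origin about (571, -14) mm, yaw 4.35°. In the first crop:
- **Husk:** five green chunks lie on the board at about (314,197), (295,238), (340,239), (320,275) and (372,276).
- **Look-alikes to leave:** one red chunk at (390,186) and two orange ones at (448,287) and (228,465).
- **Packs:** the shown pack sits in lane 3 at (212,272). The two waiting packs are in the catch tray at (367,525) and (448,505).
- **Brush:** it is at (230,60).

I'll choose the five green chunks and the two tray packs. Next I move above the brush.

```bash
cat >> h.py <<'E'
YD=np.deg2rad(4.35); O=np.array([.571,-.0138])
def d2w(x,y): c,s=np.cos(YD),np.sin(YD); return O+np.array([c*x-s*y,s*x+c*y])
def w2d(p): c,s=np.cos(YD),np.sin(YD); q=np.array(p[:2])-O; return np.array([c*q[0]+s*q[1],-s*q[0]+c*q[1]])
def go(x,y,z,yawdeg):
    s=state(); q=s["tool_rot"]; M=R.from_quat([q[1],q[2],q[3],q[0]]).as_matrix(); yaw=np.rad2deg(np.arctan2(M[1,0],M[0,0]))
    t=np.deg2rad(yawdeg); c,sn=np.cos(t),np.sin(t); d=np.array([x,y,z])-s["tool_pos"]
    print("t",round(s["time"],2),"yaw %.2f"%yaw,"turn %.1f"%(yaw-yawdeg),"shift now-axes",(M.T@d*1000).round(1),"target-axes",np.round([1000*(c*d[0]+sn*d[1]),1000*(sn*d[0]-c*d[1]),-1000*d[2]],1))
E
python3 - <<'E'
from m import *
from h import *
for h in [(.4565,-.112),(.5135,-.058),(.4545,-.029),(.5065,.0125),(.44,.042)]: print(w2d(h).round(3))
for k in range(2):
    p,c=sel(P[k],C[k],(.28,-.50),(.66,-.33),.009,.018); p=p[p[:,0]<.65]
    for q in clusters(p,gap=.009,minn=30): print("btray",len(q),*rect(q))
go(.489,-.413,.15,2.65)
E
```

```text
[-0.122 -0.089]
[-0.061 -0.04 ]
[-0.117 -0.006]
[-0.062  0.031]
[-0.126  0.066]
btray 488 [ 467.407 -422.118] [312.011  89.335] 3.9046642780303955
btray 818 [ 469.866 -427.319] [311.373  86.961] 5.395755767822266
btray 316 [ 487.55  -430.472] [ 31.73  158.607] 82.090576171875
t 1.1 yaw 15.69 turn 13.0 shift now-axes [359.1 -95.2  47.1] target-axes [ 328.4 -173.7   47.1]
```

>>> step_arm --pt "0 0 0 8" --pt "0 0 0 5" --pt "48 -28 8 0" --pt "48 -28 8 0" --pt "48 -28 8 0" --pt "48 -28 8 0" --pt "48 -28 8 0" --pt "48 -28 8 0" --claw 100

```text
time: 1.9
tool_pos: [0.4231, -0.4441, 0.1549]
tool_rot: [0.003, 1.0, 0.012, 0.0]
contact_force: [-0.7, -1.0, 0.1]
gripper_width: 1.003
```

```bash
python3 -c "
from h import *
go(.489,-.413,.15,2.65)"
```

```text
t 1.9 yaw 1.40 turn -1.2 shift now-axes [ 66.6 -29.5   4.8] target-axes [ 67.3 -28.1   4.9]
```

>>> step_arm --pt "34 -15 2 -1" --pt "34 -15 2 0" --pt "2 0 0 0"

```text
time: 2.2
tool_pos: [0.4983, -0.4054, 0.1492]
tool_rot: [0.002, 1.0, 0.025, 0.0]
contact_force: [-0.1, 0.3, 0.6]
gripper_width: 0.999
```

Run:
```python
from h import *
from m import clusters,rect,sel
go(.489,-.413,.049,2.65)
im,d,K,E=shot("wrist","w1.png"); W=cloud(d,K,E).reshape(-1,3)
p,_=sel(W,im.reshape(-1,3),(.3,-.5),(.62,-.34),.06,.085)
for q in clusters(p,minn=50): print(len(q),*rect(q),np.median(q[:,2]),q.min(0),q.max(0))
```

```text
t 2.2 yaw 2.84 turn 0.2 shift now-axes [ -9.8   6.7 100.2] target-axes [ -9.7   7.2 100.2]
9325 [ 453.657 -414.943] [230.317  30.017] 2.396634101867676 0.07585006601339706 [ 0.338 -0.431  0.068] [ 0.569 -0.395  0.079]
```

View pics/w1.png

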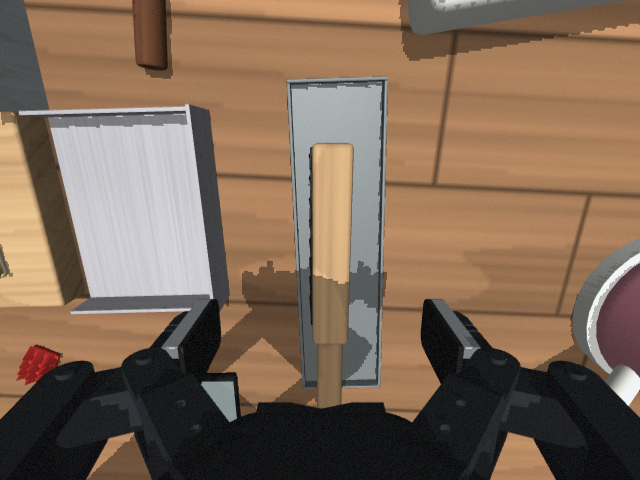

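The wrist view shows the brush head spanning rows 143–345 at column 333, between the fingers. Its fit agrees with (0.487, -0.4135). I'll descend onto it.

>>> step_arm --pt "-11 8 30 0" --pt "0 0 30 0" --pt "0 0 25 0" --pt "0 0 15 0" --pt "0 0 0 0"

```text
time: 2.75
tool_pos: [0.4843, -0.4204, 0.0493]
tool_rot: [0.005, 1.0, 0.023, 0.001]
contact_force: [-0.4, 0.5, 0.8]
gripper_width: 0.998
```

```bash
python3 -c "
from h import *
go(.487,-.4135,.049,2.4)"
```

```text
t 2.75 yaw 2.63 turn 0.2 shift now-axes [ 3.  -6.7  0.2] target-axes [ 2.9 -6.8  0.3]
```

>>> step_arm --pt "3 -6 0 0" --pt "0 0 0 0"

```text
time: 2.95
tool_pos: [0.4871, -0.4153, 0.051]
tool_rot: [0.006, 1.0, 0.022, 0.002]
contact_force: [-0.5, 0.0, -0.4]
gripper_width: 1.003
```

>>> step_arm --pt "0 0 0 0" --pt "0 0 0 0" --pt "0 0 0 0" --pt "0 0 0 0" --pt "0 0 0 0" --pt "0 0 0 0" --claw 0

```text
time: 3.55
tool_pos: [0.4897, -0.4174, 0.0564]
tool_rot: [0.009, 1.0, 0.023, 0.004]
contact_force: [-0.4, 0.2, 0.6]
gripper_width: 0.001
```

>>> step_arm --pt "0 0 -20 0" --pt "0 0 -40 0" --pt "0 0 -40 0" --pt "0 0 -40 0" --pt "0 0 0 0"

```text
time: 4.05
tool_pos: [0.487, -0.4134, 0.1979]
tool_rot: [0.007, 1.0, 0.023, 0.002]
contact_force: [-0.4, 0.4, 1.0]
gripper_width: -0.003
```

Run:
```python
from h import *
from m import clusters,rect,sel
s=state(); print(s["tool_pos"])
im,d,K,E=shot("side","s1.png"); W=cloud(d,K,E).reshape(-1,3)
x,y,z=s["tool_pos"]
p,c=sel(W,im.reshape(-1,3),(x-.25,y-.06),(x+.12,y+.06),z-.08,z+.05)
m=c.astype(int); br=p[(m.max(1)<40)&(p[:,2]<z-.01)]; wd=p[(m[:,0]-m[:,2]>50)]
print("black",len(br),br.min(0),br.max(0)); print("wood",*rect(wd),wd.min(0),wd.max(0))
for lab,q in (("tips",br),):
  for a in np.arange(x-.08,x+.08,.02):
    t=q[(q[:,0]>a)&(q[:,0]<a+.02)]
    if len(t): print(round(a,3),np.percentile(t[:,2],3).round(4))
p=d2w(-.088,.12); go(p[0],p[1],.16,4.35)
cv2.imwrite("pics/s1c.png",cv2.resize(cv2.imread("pics/s1.png")[200:480,150:550],None,fx=1.5,fy=1.5))
```

```text
[ 0.487 -0.413  0.198]Traceback (most recent call last):
  File "<stdin>", line 8, in <module>
    return umr_minimum(a, axis, None, out, keepdims, initial, where)
ValueError: zero-size array to reduction operation minimum which has no identity
```

Run:
```python
from h import *
from m import clusters,rect,sel
im=cv2.imread("pics/s1.png"); 
im2,d,K,E=shot("wrist","w2.png"); W=cloud(d,K,E).reshape(-1,3)
p,_=sel(W,im2.reshape(-1,3),(.25,-.5),(.62,-.34),.05,.095)
for q in clusters(p,minn=50): print(len(q),*rect(q),np.median(q[:,2]),q.min(0),q.max(0))
a=cv2.resize(im[240:480,200:460],(390,360)); b=cv2.resize(cv2.imread("pics/w2.png"),(400,300)); b=cv2.copyMakeBorder(b,0,60,0,0,0)
cv2.imwrite("pics/j.png",np.hstack([a,b]))
```

```text
238 [ 310.831 -420.031] [27.485 11.519] 2.7848060131073 0.0760683501513271 [ 0.297 -0.426  0.074] [ 0.325 -0.414  0.077]
5368 [ 491.842 -413.183] [153.004  30.031] 2.494581460952759 0.0758580990355977 [ 0.416 -0.431  0.07 ] [ 0.569 -0.395  0.079]
```

View pics/j.png

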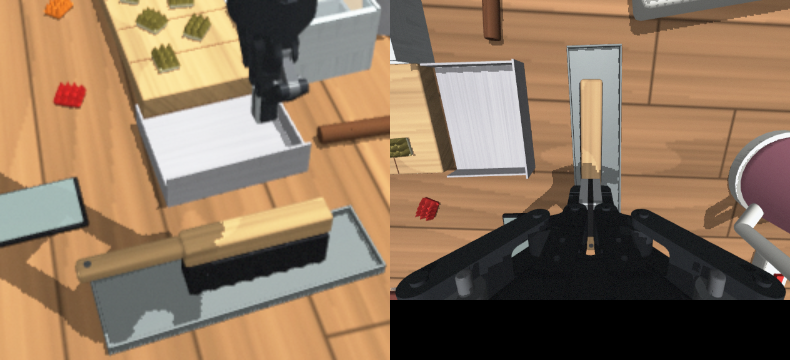

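Run:
```python
from h import *
s=state(); print({k:np.round(v,3) for k,v in s.items()})
for n in ("side","scene"):
    K,E=ext(n); print(n,proj(s["tool_pos"],K,E))
K,E=ext("wrist"); print(proj(s["tool_pos"],K,E),E)
```

```text
{'time': np.float64(4.15), 'joint_pos': array([-0.817,  0.079,  1.595, -0.006,  1.464,  0.709]), 'joint_vel': array([-0.003,  0.034,  0.054, -0.   , -0.002,  0.   ]), 'joint_efforts': array([ 3.3000e-02, -4.2507e+01, -3.8867e+01, -1.9000e-02, -1.5000e-02,
       -0.0000e+00]), 'tool_pos': array([ 0.485, -0.411,  0.191]), 'tool_rot': array([ 0.003,  1.   ,  0.023, -0.001]), 'contact_force': array([-0.518, -0.566, -1.683]), 'ft_torque': array([0.002, 0.029, 0.007]), 'gripper_width': np.float64(0.003)}
side [371.33609752 337.89910538]
scene [284.11747996  80.9800585 ]
[322.45717202 275.13500353] [[ 0.04384876 -0.95728207 -0.28581169  0.55709412]
 [-0.99901857 -0.04022254 -0.01854862 -0.40580575]
 [ 0.00626019  0.28634452 -0.95810627  0.3680692 ]
 [ 0.          0.          0.          1.        ]]
```

Run:
```python
from h import *
from m import sel
s=state(); x,y,z=s["tool_pos"]
for n in ("side","scene","wrist"):
    im,d,K,E=shot(n); W=cloud(d,K,E).reshape(-1,3)
    p,c=sel(W,im.reshape(-1,3),(x-.04,y-.05),(x+.04,y+.05),z-.05,z+.07)
    if not len(p): print(n,"none"); continue
    p=p[p[:,2]<p[:,2].min()+.012]; print(n,s["tool_pos"],len(p),p.min(0),p.max(0),np.median(p,0))
```

```text
side [ 0.485 -0.411  0.191] 50 [ 0.475 -0.423  0.224] [ 0.498 -0.406  0.236] [ 0.48  -0.417  0.233]
scene [ 0.485 -0.411  0.191] 32 [ 0.473 -0.415  0.223] [ 0.496 -0.395  0.234] [ 0.489 -0.403  0.23 ]
wrist [ 0.485 -0.411  0.191] 613 [ 0.489 -0.422  0.225] [ 0.495 -0.395  0.237] [ 0.494 -0.408  0.233]
```

Run:
```python
from h import *
from m import sel
s=state(); x,y,z=s["tool_pos"]; print(s["tool_pos"])
A=[]
for n in ("side","scene"):
    im,d,K,E=shot(n); W=cloud(d,K,E).reshape(-1,3)
    A.append(sel(W,im.reshape(-1,3),(x-.1,y-.1),(x+.1,y+.1),z-.02,z+.22)[0])
p=np.vstack(A)
for a in np.arange(0,.22,.008):
    q=p[(p[:,2]-z>a)&(p[:,2]-z<a+.008)]
    if len(q)>3: print(round(a,3),len(q),((q[:,:2]-[x,y]).min(0)*1000).round(),((q[:,:2]-[x,y]).max(0)*1000).round())
```

```text
[ 0.483 -0.41   0.187]
0.032 33 [ -9. -10.] [13. 11.]
0.04 94 [-10. -13.] [14. 15.]
0.048 100 [-10. -15.] [13. 17.]
0.056 98 [-11. -14.] [13. 17.]
0.064 37 [-9. -9.] [13. 16.]
0.072 44 [-11. -27.] [15. 26.]
0.08 178 [-12. -33.] [16. 37.]
0.088 87 [-12. -41.] [16. 44.]
0.096 198 [-15. -48.] [20. 50.]
0.104 184 [-16. -54.] [20. 56.]
0.112 180 [-15. -60.] [20. 63.]
0.12 392 [-17. -62.] [21. 64.]
0.128 319 [-19. -59.] [24. 64.]
0.136 289 [-19. -48.] [23. 50.]
0.144 191 [-17. -43.] [16. 45.]
0.152 126 [-11. -39.] [14. 41.]
0.16 261 [-35. -38.] [39. 41.]
0.168 428 [-35. -39.] [40. 41.]
0.176 440 [-35. -38.] [40. 41.]
0.184 431 [-35. -38.] [40. 41.]
0.192 497 [-35. -38.] [39. 41.]
0.2 774 [-35. -37.] [41. 41.]
0.208 371 [-34. -36.] [35. 39.]
0.216 75 [-32. -35.] [36. 35.]
```

All three cameras put the real shut fingertips about 34 mm higher than the reported TCP. That is why the jaws closed above the brush. I'll allow for the offset from here on.

>>> step_arm --pt "0 0 0 0" --pt "0 0 0 0" --pt "0 0 0 0" --pt "0 0 40 0" --pt "0 0 40 0" --pt "0 0 30 0" --pt "0 0 20 0" --pt "0 0 0 0" --claw 100

```text
time: 5.2
tool_pos: [0.4826, -0.4101, 0.052]
tool_rot: [0.001, 1.0, 0.022, -0.003]
contact_force: [-0.2, -0.7, -0.0]
gripper_width: 1.0
```

```bash
python3 -c "
from h import *
go(.486,-.4145,.015,2.4)"
```

```text
t 5.2 yaw 2.57 turn 0.2 shift now-axes [ 3.5  4.5 37. ] target-axes [ 3.2  4.6 37. ]
```

>>> step_arm --pt "3 4 15 0" --pt "0 0 15 0" --pt "0 0 7 0" --pt "0 0 0 0"

```text
time: 5.6
tool_pos: [0.487, -0.4155, 0.0168]
tool_rot: [0.002, 1.0, 0.023, -0.002]
contact_force: [0.4, 0.3, -0.5]
gripper_width: 1.003
```

>>> step_arm --pt "0 0 0 0" --pt "0 0 0 0" --pt "0 0 0 0" --pt "0 0 0 0" --pt "0 0 0 0" --claw 0

```text
time: 6.1
tool_pos: [0.4886, -0.4169, 0.0205]
tool_rot: [0.004, 1.0, 0.023, -0.0]
contact_force: [-0.4, -0.1, -1.5]
gripper_width: 0.342
```

>>> step_arm --pt "0 0 -20 0" --pt "0 0 -40 0" --pt "0 0 -40 0" --pt "0 0 -20 0" --pt "0 0 0 0"

```text
time: 6.6
tool_pos: [0.4864, -0.4135, 0.14]
tool_rot: [0.001, 1.0, 0.023, -0.003]
contact_force: [-0.2, -0.4, -1.9]
gripper_width: 0.339
```

Run:
```python
from h import *
from m import clusters,rect,sel
s=state(); x,y,z=s["tool_pos"]; print(s["tool_pos"])
im,d,K,E=shot("side","s2.png"); W=cloud(d,K,E).reshape(-1,3)
p,c=sel(W,im.reshape(-1,3),(x-.25,y-.06),(x+.12,y+.06),z-.10,z+.08)
m=c.astype(int); br=p[(m.max(1)<60)&(p[:,2]<z+.015)]; wd=p[(m[:,0]-m[:,2]>50)]
print("black",len(br),br.min(0),br.max(0)); print("wood",*rect(wd),wd.min(0),wd.max(0))
for a in np.arange(x-.08,x+.08,.02):
    t=br[(br[:,0]>a)&(br[:,0]<a+.02)]
    if len(t): print(round(a,3),np.percentile(t[:,2],2).round(4))
p=d2w(-.088,.12); go(p[0],p[1],.16,4.35)
cv2.imwrite("pics/s2c.png",cv2.resize(cv2.imread("pics/s2.png")[200:480,150:550],None,fx=1.5,fy=1.5))
```

```text
[ 0.486 -0.414  0.14 ]
black 1313 [ 0.409 -0.434  0.123] [ 0.565 -0.4    0.155]
wood [ 432.623 -416.928] [272.775  33.51 ] 3.05989408493042 [ 0.296 -0.434  0.12 ] [ 0.569 -0.396  0.199]
0.406 0.1257
0.426 0.1258
0.446 0.1246
0.466 0.1262
0.486 0.126
0.506 0.1249
0.526 0.1257
0.546 0.1251
t 6.65 yaw 2.58 turn -1.8 shift now-axes [  11.2 -512.2  -21.6] target-axes [  27.1 -511.6  -21.7]
```

View pics/s2c.png

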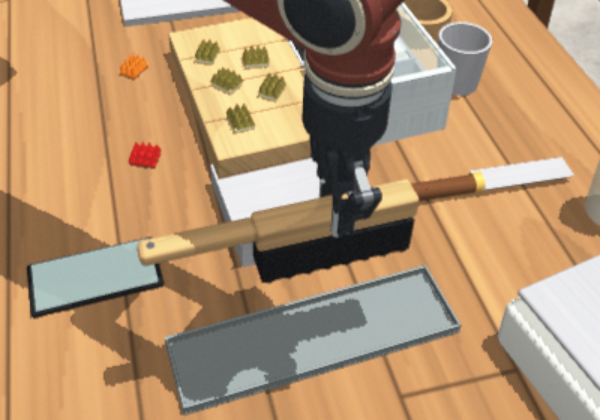

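The brush is held level, with its bristle tips 16 mm below the reported TCP. I'll carry it to the far +y end of the board.

>>> step_arm --pt "0 0 -5 -1.8" --pt "4 -45 -5 0" --pt "4 -45 -5 0" --pt "4 -45 -5 0" --pt "4 -45 0 0" --pt "4 -45 0 0" --pt "4 -45 0 0" --pt "0 -45 0 0"

```text
time: 7.45
tool_pos: [0.4774, -0.0865, 0.1405]
tool_rot: [-0.008, 0.999, 0.033, -0.015]
contact_force: [0.2, 0.4, -1.6]
gripper_width: 0.338
```

```bash
python3 -c "
from h import *
p=d2w(-.088,.12); go(p[0],p[1],.14,4.35)"
```

```text
t 7.45 yaw 3.85 turn -0.5 shift now-axes [   9.2 -185.5    3.4] target-axes [  10.9 -185.4    0.5]
```

>>> step_arm --pt "4 -45 0 -0.5" --pt "4 -45 0 0" --pt "2 -45 0 0" --pt "0 -28 0 0" --pt "0 0 0 0" --pt "0 0 0 0"

```text
time: 8.05
tool_pos: [0.4648, 0.0886, 0.1284]
tool_rot: [-0.01, 0.999, 0.042, -0.025]
contact_force: [0.2, -0.2, -1.8]
gripper_width: 0.343
```

```bash
python3 -c "
from h import *
p=d2w(-.088,.12); go(p[0],p[1],.058,4.35); print(w2d(state()['tool_pos']),state()['tool_rot'])"
```

```text
t 8.05 yaw 4.79 turn 0.4 shift now-axes [13.7 -8.3 70. ] target-axes [10.2 -9.8 70.4]
[-0.0981736   0.11016898] [-0.00966128  0.99877021  0.04151467 -0.02532312]
```

```bash
cat >> h.py <<'E'
def tilt():
    q=state()["tool_rot"]; M=R.from_quat([q[1],q[2],q[3],q[0]]).as_matrix(); print("tilt: toolx.z %.3f tooly.z %.3f  toolz.xy"%(M[2,0],M[2,1]),M[:2,2].round(3))
E
python3 -c "
from h import *
tilt(); print(state()['joint_pos'],state()['joint_vel'])"
```

```text
tilt: toolx.z -0.050 tooly.z -0.021  toolz.xy [-0.051  0.017]
[ 0.01870924 -0.231147    1.99583994  0.01834224  1.42800946  1.50334753] [ 0.02720594  0.013973    0.02217779  0.01060673 -0.0029762   0.00491054]
```

>>> step_arm --pt "0 0 0 0" --pt "0 0 0 0"

```text
time: 8.25
tool_pos: [0.4636, 0.0871, 0.126]
tool_rot: [-0.009, 0.999, 0.041, -0.027]
contact_force: [0.5, -0.4, -2.7]
gripper_width: 0.337
```

```bash
python3 -c "
from h import *
tilt(); print(state()['joint_pos'],state()['joint_vel'])"
```

```text
tilt: toolx.z -0.054 tooly.z -0.021  toolz.xy [-0.055  0.017]
[ 0.01605903 -0.2293614   1.99852109  0.01763504  1.42733407  1.50255558] [-0.01457209  0.00726369  0.0067791  -0.00412104 -0.00190239 -0.00281327]
```

>>> step_arm --pt "8 -12 0 0.4" --pt "3 0 20 0" --pt "3 0 20 0" --pt "0 0 10 0"

```text
time: 8.65
tool_pos: [0.4771, 0.097, 0.076]
tool_rot: [-0.009, 0.999, 0.033, -0.025]
contact_force: [-0.7, -0.3, -0.9]
gripper_width: 0.339
```

```bash
python3 -c "
from h import *
p=d2w(-.088,.12); go(p[0],p[1],.060,4.35); print(w2d(state()['tool_pos'])); tilt()"
```

```text
t 8.65 yaw 3.81 turn -0.5 shift now-axes [-2.  -2.1 16.1] target-axes [-2.8 -2.4 16. ]
[-0.08519929  0.11756161]
tilt: toolx.z -0.049 tooly.z -0.019  toolz.xy [-0.05   0.016]
```

>>> step_arm --pt "-2 -4 10 -0.5" --pt "0 -1 4 0" --pt "0 0 0 0"

```text
time: 8.95
tool_pos: [0.4737, 0.1008, 0.0609]
tool_rot: [-0.009, 0.999, 0.036, -0.025]
contact_force: [1.2, -0.1, -0.7]
gripper_width: 0.337
```

Run:
```python
from h import *
from m import sel
p=d2w(-.088,-.155); go(p[0],p[1],.060,4.35); tilt(); print(w2d(state()['tool_pos']))
im,d,K,E=shot("side","s3.png"); W=cloud(d,K,E).reshape(-1,3); c=im.reshape(-1,3).astype(int)
D=(W[:,:2]-O)@np.array([[np.cos(YD),-np.sin(YD)],[np.sin(YD),np.cos(YD)]])
m=(D[:,0]>-.2)&(D[:,0]<.02)&(D[:,1]>.07)&(D[:,1]<.16)&(c.max(1)<50)&(W[:,2]>.035)
for a in np.arange(-.18,0,.02):
    t=m&(D[:,0]>a)&(D[:,0]<a+.02)
    if t.sum(): print(round(a,2),t.sum(),np.percentile(W[t,2],3).round(4),D[t,1].min().round(3),D[t,1].max().round(3))
cv2.imwrite("pics/s3c.png",cv2.resize(cv2.imread("pics/s3.png")[130:400,200:480],None,fx=2,fy=2))
```

```text
t 8.95 yaw 4.18 turn -0.2 shift now-axes [  1.2 276.6  -4.6] target-axes [  0.3 276.7   0.9]
tilt: toolx.z -0.050 tooly.z -0.020  toolz.xy [-0.051  0.016]
[-0.088  0.122]
-0.18 64 0.0505 0.103 0.133
-0.16 144 0.0497 0.102 0.112
-0.14 145 0.0486 0.101 0.112
-0.12 377 0.0516 0.087 0.141
-0.1 801 0.055 0.07 0.16
-0.08 374 0.0488 0.072 0.112
-0.06 223 0.0466 0.083 0.112
-0.04 129 0.0464 0.1 0.113
-0.02 68 0.0454 0.102 0.112
```

View pics/s3c.png

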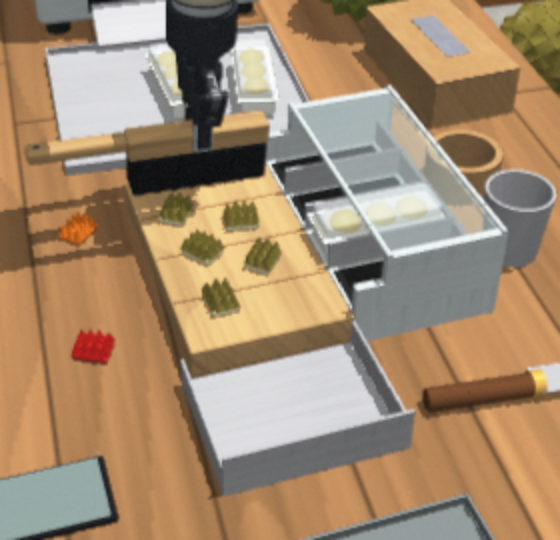

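The brush is on the board behind all five green chunks, with its bristles at y +122 mm. I'll lower it 3 mm and sweep toward -y.

>>> step_arm --pt "0 5 3 0" --pt "0 18 -0.3 0" --pt "0 20 -0.3 0" --pt "0 20 -0.3 0" --pt "0 20 -0.3 0" --pt "0 20 -0.3 0" --pt "0 20 -0.3 0" --pt "0 20 -0.3 0"

```text
time: 9.8
tool_pos: [0.4874, -0.0453, 0.0613]
tool_rot: [-0.01, 0.999, 0.039, -0.021]
contact_force: [-0.3, 0.7, -2.1]
gripper_width: 0.337
```

```bash
python3 -c "
from h import *
p=d2w(-.088,-.155); go(p[0],p[1],.058,4.35); tilt(); print(w2d(state()['tool_pos']),state()['tool_pos'])"
```

```text
t 9.8 yaw 4.49 turn 0.1 shift now-axes [ -2.4 130.    0.6] target-axes [ -2.2 130.    3.3]
tilt: toolx.z -0.041 tooly.z -0.022  toolz.xy [-0.042  0.019]
[-0.085754   -0.02502714] [ 0.48739131 -0.04525939  0.06130627]
```

>>> step_arm --pt "0 20 1 0" --pt "0 20 0.5 0" --pt "-1 20 0 0" --pt "-1 20 0 0" --pt "0 20 0 0" --pt "0 20 0 0" --pt "0 8 0 0"

```text
time: 10.5
tool_pos: [0.4962, -0.1808, 0.0595]
tool_rot: [-0.01, 0.999, 0.038, -0.018]
contact_force: [-0.5, 0.9, -2.3]
gripper_width: 0.338
```

Run:
```python
from h import *
tilt(); print(w2d(state()['tool_pos']),state()['tool_pos'])
shot("side","s4.png")
cv2.imwrite("pics/s4c.png",cv2.resize(cv2.imread("pics/s4.png")[130:430,200:480],None,fx=1.9,fy=1.9))
```

```text
tilt: toolx.z -0.036 tooly.z -0.022  toolz.xy [-0.037  0.019]
[-0.08724172 -0.16086228] [ 0.49621083 -0.18081608  0.05945754]
```

View pics/s4c.png

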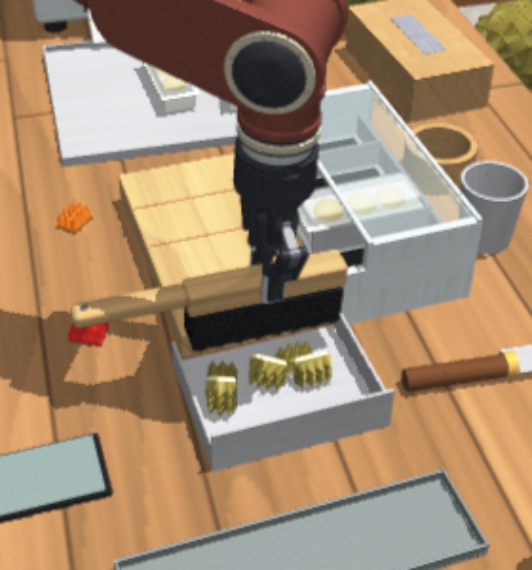

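The pan shows four chunks at about (222,388), (268,372), (295,352) and (313,368). The fifth is probably hidden by the brush, so I'll lift and check.

>>> step_arm --pt "0 -5 -30 0" --pt "0 0 -40 0" --pt "0 10 -30 0" --pt "0 40 0 0" --pt "0 40 0 0" --pt "0 40 0 0" --pt "0 40 0 0" --pt "0 20 0 0"

```text
time: 11.35
tool_pos: [0.5145, -0.3666, 0.1583]
tool_rot: [-0.011, 0.999, 0.042, -0.019]
contact_force: [0.7, 0.9, -1.8]
gripper_width: 0.337
```

Run:
```python
from h import *
from m import clusters,sel
tilt(); print(state()['tool_pos']); go(.487,-.4135,.06,2.4)
for n in ("scene","side"):
    im,d,K,E=shot(n,n+"5.png"); W=cloud(d,K,E).reshape(-1,3); c=im.reshape(-1,3).astype(int)
    g=(c[:,1]-c[:,2]>25)&(c[:,0]<c[:,1]*1.35)&(W[:,0]>.33)&(W[:,0]<.62)&(W[:,1]>-.33)&(W[:,1]<.16)&(W[:,2]>.012)&(W[:,2]<.09)
    for q in clusters(W[g],gap=.003,minn=15): print(n,len(q),w2d(q.mean(0)).round(3),q.min(0),q.max(0))
a=cv2.imread("pics/scene5.png")[120:360,210:430];b=cv2.imread("pics/side5.png")[150:420,210:480]
cv2.imwrite("pics/j5.png",np.hstack([cv2.resize(a,(390,425)),cv2.resize(b,(400,425))]))
```

```text
tilt: toolx.z -0.036 tooly.z -0.024  toolz.xy [-0.038  0.02 ]
[ 0.515 -0.367  0.158]
t 11.35 yaw 4.82 turn 2.4 shift now-axes [-27.8  46.8  98.3] target-axes [-29.5  45.7  98.3]
scene 25 [-0.151 -0.221] [ 0.425 -0.253  0.036] [ 0.446 -0.239  0.044]
scene 27 [-0.054 -0.213] [ 0.521 -0.238  0.029] [ 0.545 -0.222  0.037]
scene 137 [-0.14  -0.189] [ 0.429 -0.235  0.012] [ 0.461 -0.195  0.041]
scene 145 [-0.058 -0.183] [ 0.51  -0.216  0.012] [ 0.545 -0.187  0.029]
scene 8632 [-0.086  0.011] [ 0.392 -0.169  0.031] [0.579 0.129 0.048]
side 213 [-0.151 -0.227] [ 0.425 -0.263  0.013] [ 0.453 -0.24   0.043]
side 7744 [-0.089 -0.028] [ 0.393 -0.175  0.012] [0.582 0.128 0.045]
```

View pics/j5.png

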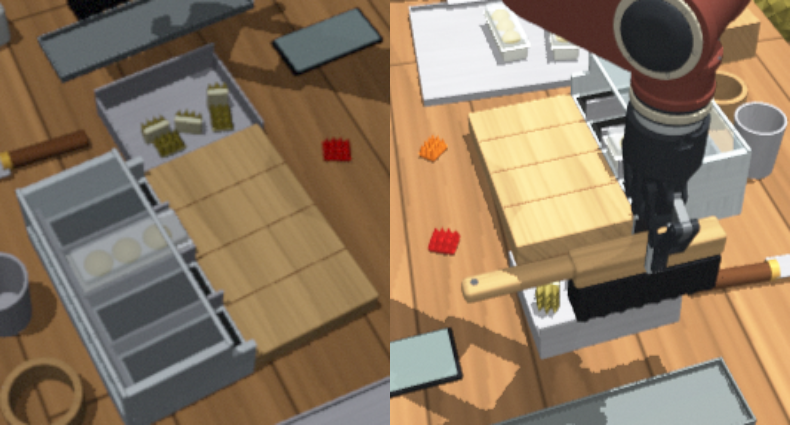

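All five chunks are in the pan: scene half (155,128), (168,145), (188,120), (218,95) and (220,118). The board is clear. Next I return the brush to its tray.

>>> step_arm --pt "-14 27 0 0.8" --pt "-14 25 5 0" --pt "0 0 15 0" --pt "0 0 0 0"

```text
time: 11.85
tool_pos: [0.49, -0.416, 0.1361]
tool_rot: [-0.013, 0.999, 0.036, -0.019]
contact_force: [-0.8, -0.1, -2.2]
gripper_width: 0.334
```

```bash
python3 -c "
from h import *
go(.482,-.423,.024,4.2);tilt()"
```

```text
t 11.85 yaw 4.15 turn -0.1 shift now-axes [ -4.2   9.5 112.1] target-axes [ -8.4   6.4 112.1]
tilt: toolx.z -0.037 tooly.z -0.028  toolz.xy [-0.039  0.025]
```

>>> step_arm --pt "-4 8 30 0" --pt "0 0 30 0" --pt "0 0 25 0" --pt "0 0 12 0" --pt "0 0 6 0" --pt "0 0 0 0"

```text
time: 12.45
tool_pos: [0.4869, -0.4144, 0.0327]
tool_rot: [-0.014, 0.999, 0.04, -0.018]
contact_force: [0.6, -0.3, -1.4]
gripper_width: 0.34
```

```bash
python3 -c "
from h import *
go(.482,-.423,.022,4.2);tilt()"
```

```text
t 12.45 yaw 4.60 turn 0.4 shift now-axes [-5.2  8.5 10.6] target-axes [-5.5  8.2 10.7]
tilt: toolx.z -0.034 tooly.z -0.028  toolz.xy [-0.036  0.026]
```

>>> step_arm --pt "-4 7 5 0" --pt "0 0 4 0" --pt "0 0 1 0"

```text
time: 12.75
tool_pos: [0.485, -0.4236, 0.0259]
tool_rot: [-0.011, 0.999, 0.04, -0.016]
contact_force: [-0.1, 0.3, -1.5]
gripper_width: 0.339
```

>>> step_arm --pt "0 0 0 0" --pt "0 0 0 0" --pt "0 0 0 0" --pt "0 0 0 0" --pt "0 0 -15 0" --pt "0 0 -40 0" --pt "0 0 -40 0" --pt "0 0 -40 0" --claw 100

```text
time: 13.55
tool_pos: [0.4873, -0.4246, 0.1629]
tool_rot: [-0.015, 0.999, 0.04, -0.019]
contact_force: [0.7, -0.9, 0.6]
gripper_width: 1.002
```

Run:
```python
from h import *
from m import clusters,rect,sel
tilt(); print(state()["tool_pos"])
for n in ("wrist","scene"):
    im,d,K,E=shot(n); W=cloud(d,K,E).reshape(-1,3)
    p,_=sel(W,im.reshape(-1,3),(.25,-.5),(.62,-.34),.055,.095)
    for q in clusters(p,minn=50): print(n,len(q),*rect(q),np.median(q[:,2]),q.min(0),q.max(0))
    p,_=sel(W,im.reshape(-1,3),(.29,-.49),(.64,-.36),.010,.018)
    print("tray",*rect(p))
# packs
    p,c=sel(W,im.reshape(-1,3),(.2,.2),(.75,.49),.025,.06)
    for q in clusters(p,minn=50) if len(p) else []: print("pack",len(q),*rect(q),q[:,2].max())
```

```text
tilt: toolx.z -0.036 tooly.z -0.031  toolz.xy [-0.038  0.028]
[ 0.487 -0.425  0.163]
wrist 9249 [ 436.087 -425.873] [259.646  30.065] 4.889343738555908 0.0758105222347023 [ 0.306 -0.448  0.069] [ 0.566 -0.4    0.078]
tray [ 466.558 -424.537] [310.395  85.396] 4.432056427001953
scene 1285 [ 431.487 -425.819] [272.537  36.746] 5.444205284118652 0.0736723826298461 [ 0.295 -0.448  0.055] [ 0.567 -0.397  0.081]
tray [ 467.611 -423.018] [311.047  89.421] 4.1785783767700195
pack 2366 [597.531 336.115] [140.817  54.825] 81.28205108642578 0.05486019478579507
pack 2282 [496.538 356.129] [ 55.621 140.29 ] 5.003512382507324 0.05556845235877861
```

The brush stands centred in its tray with its top at 75.8 mm, and the packs have not moved. Before going to the packs, I'll check for anything protruding at the lane mouths.

Run:
```python
from h import *
for n in ("scene","side"):
    z=np.load(n+"0.npz"); W=z["W"].reshape(-1,3); c,s=np.cos(YD),np.sin(YD); q=W[:,:2]-O
    D=np.stack([c*q[:,0]+s*q[:,1],-s*q[:,0]+c*q[:,1]],1)
    m=(D[:,0]>-.035)&(D[:,0]<.01)&(np.abs(D[:,1])<.17)&(W[:,2]>.047)
    for y in np.arange(-.165,.165,.01):
        t=m&(D[:,1]>=y)&(D[:,1]<y+.01)
        if t.sum()>2: print(n,round(y,3),t.sum(),"minx %.3f zmax %.3f"%(np.percentile(D[t,0],5),W[t,2].max()))
s=state(); go(.588,.300,.16,4.4)
```

```text
scene -0.155 5 minx 0.001 zmax 0.073
scene -0.145 42 minx 0.000 zmax 0.080
scene -0.075 17 minx 0.001 zmax 0.077
scene -0.065 3 minx 0.005 zmax 0.082
scene -0.055 13 minx -0.002 zmax 0.085
scene -0.045 14 minx 0.004 zmax 0.087
scene -0.035 15 minx 0.001 zmax 0.086
scene -0.025 18 minx -0.000 zmax 0.089
scene -0.015 31 minx -0.000 zmax 0.085
scene -0.005 34 minx 0.001 zmax 0.077
scene 0.065 38 minx 0.000 zmax 0.076
scene 0.135 47 minx 0.001 zmax 0.078
side -0.155 37 minx 0.001 zmax 0.075
side -0.145 35 minx 0.001 zmax 0.076
side -0.075 49 minx 0.001 zmax 0.075
side -0.065 29 minx 0.000 zmax 0.086
side -0.055 37 minx 0.001 zmax 0.087
side -0.045 34 minx 0.001 zmax 0.085
side -0.035 32 minx -0.000 zmax 0.087
side -0.025 27 minx 0.001 zmax 0.085
side -0.015 12 minx 0.000 zmax 0.076
side -0.005 24 minx 0.002 zmax 0.075
side 0.055 26 minx 0.001 zmax 0.075
side 0.065 22 minx 0.001 zmax 0.075
side 0.125 21 minx 0.002 zmax 0.076
side 0.135 28 minx 0.001 zmax 0.076
t 13.65 yaw 4.60 turn 0.2 shift now-axes [ 155.4 -718.1   20.1] target-axes [ 152.7 -718.9   11.2]
```

>>> step_arm --pt "10 -20 0 0" --pt "22 -42 0 0" --pt "22 -42 0 0" --pt "22 -42 0 0" --pt "20 -42 0 0" --pt "15 -42 0 0" --pt "10 -42 0 0" --pt "10 -42 0 0"

```text
time: 14.45
tool_pos: [0.602, -0.1011, 0.182]
tool_rot: [-0.004, 0.999, 0.035, -0.008]
contact_force: [1.4, 0.4, -0.6]
gripper_width: 0.999
```

```bash
python3 -c "
from h import *
go(.588,.300,.16,4.4);tilt(); print(state()['tool_pos'])"
```

```text
t 14.45 yaw 3.99 turn -0.4 shift now-axes [  14.3 -400.9   25.1] target-axes [  16.8 -400.9   22. ]
tilt: toolx.z -0.016 tooly.z -0.008  toolz.xy [-0.016  0.007]
[ 0.6020025  -0.10105317  0.18202367]
```

>>> step_arm --pt "2 -44 2 0" --pt "2 -48 2 0" --pt "2 -48 2 0" --pt "2 -48 2 0" --pt "2 -48 2 0" --pt "2 -48 2 0" --pt "2 -48 0 0" --pt "2 -40 0 0" --claw 80

```text
time: 15.25
tool_pos: [0.5906, 0.2871, 0.1787]
tool_rot: [-0.004, 0.999, 0.035, -0.004]
contact_force: [0.6, -0.4, 0.7]
gripper_width: 0.802
```

>>> step_arm --pt "0 0 0 -8.5" --pt "0 0 0 -8.5" --pt "0 0 0 -8.5" --pt "0 0 0 -8.5" --pt "0 0 0 -8.5" --pt "0 0 0 -8.5" --pt "0 0 0 -8.5" --pt "0 0 0 -8.5"

```text
time: 16.05
tool_pos: [0.5882, 0.2956, 0.1832]
tool_rot: [-0.005, 0.804, 0.595, 0.001]
contact_force: [-0.2, -0.7, -0.1]
gripper_width: 0.802
```

```bash
python3 -c "
from h import *
go(.593,.300,.14,81.3);tilt(); print(state()['tool_pos'])"
```

```text
t 16.05 yaw 73.04 turn -8.3 shift now-axes [ 5.3  3.7 43.2] target-axes [ 5.1  4.1 43.2]
tilt: toolx.z 0.008 tooly.z -0.008  toolz.xy [-0.005  0.009]
[0.58817697 0.29561016 0.18322409]
```

>>> step_arm --pt "0 0 0 -8.3" --pt "5 4 20 0" --pt "0 0 0 0"

```text
time: 16.35
tool_pos: [0.5929, 0.3004, 0.1652]
tool_rot: [-0.005, 0.756, 0.655, 0.002]
contact_force: [-0.6, -0.5, -0.6]
gripper_width: 0.798
```

```bash
cat > pk.py <<'E'
from h import *
from m import clusters,rect,sel
im,d,K,E=shot("wrist","wp.png"); W=cloud(d,K,E).reshape(-1,3)
p,c=sel(W,im.reshape(-1,3),(.35,.19),(.75,.48),.022,.06)
for q in clusters(p,minn=300): print("pack",len(q),*rect(q),q[:,2].max(),q.min(0),q.max(0))
E
python3 - <<'E'
from pk import *
tilt();print(state()["tool_pos"]); go(.593,.300,.0,81.3)
im,d,K,E=shot("scene"); W=cloud(d,K,E).reshape(-1,3)
p,c=sel(W,im.reshape(-1,3),(.35,.19),(.75,.48),.022,.06)
for q in clusters(p,minn=300): print("scenepack",len(q),*rect(q))
E
```

```text
pack 9340 [596.952 336.565] [139.72   54.126] 81.18218231201172 0.050616686848492076 [0.56  0.264 0.029] [0.633 0.409 0.051]
pack 9761 [496.001 356.154] [ 53.708 140.215] 4.911194801330566 0.05100492323352701 [0.463 0.285 0.029] [0.528 0.428 0.051]
tilt: toolx.z 0.011 tooly.z -0.001  toolz.xy [0.    0.011]
[0.594 0.301 0.168]
t 16.4 yaw 81.78 turn 0.5 shift now-axes [ -2.7  -0.7 167.7] target-axes [ -0.9  -0.9 167.7]
scenepack 2368 [597.914 336.115] [140.576  54.525] 81.22061157226562
scenepack 2291 [496.495 356.04 ] [ 54.568 140.328] 4.948258876800537
```

View pics/wp.png

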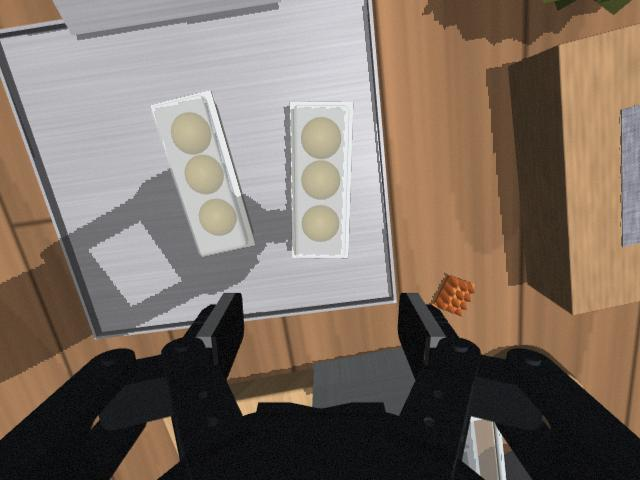

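The wrist view shows pack A at (321,180) and pack B at (203,175). Pack A lines up with the open jaws, so I'll descend on it 32 mm behind its centre.

>>> step_arm --pt "2 0 40 0.5" --pt "0 0 40 0" --pt "0 0 40 0" --pt "0 0 30 0" --pt "0 0 15 0" --pt "0 0 0 0"

```text
time: 17.05
tool_pos: [0.603, 0.3074, 0.0115]
tool_rot: [-0.001, 0.759, 0.65, 0.013]
contact_force: [-0.9, 0.1, 0.3]
gripper_width: 0.801
```

```bash
python3 -c "
from h import *
go(.5926,.3047,-.024,81.2);tilt(); print(state()['tool_pos'])"
```

```text
t 17.05 yaw 81.17 turn -0.0 shift now-axes [ -5.  -10.5  35.2] target-axes [-4.2 -9.9 35.5]
tilt: toolx.z 0.021 tooly.z 0.016  toolz.xy [0.019 0.018]
[0.60303685 0.30738218 0.01150699]
```

>>> step_arm --pt "-4 -10 0 0" --pt "0 0 0 0"

```text
time: 17.25
tool_pos: [0.5938, 0.3055, 0.0147]
tool_rot: [0.0, 0.759, 0.65, 0.015]
contact_force: [0.3, 0.7, -0.4]
gripper_width: 0.799
```

```bash
python3 -c "
from h import *
go(.5926,.3047,-.024,81.2)"
```

```text
t 17.25 yaw 81.17 turn -0.0 shift now-axes [-1.8 -1.8 38.6] target-axes [-1.  -1.  38.7]
```

>>> step_arm --pt "-1 -3 13 0" --pt "0 -1 13 0" --pt "0 0 11 0" --pt "0 0 2 0"

```text
time: 17.65
tool_pos: [0.5935, 0.3073, -0.0218]
tool_rot: [0.002, 0.759, 0.65, 0.019]
contact_force: [-0.3, 0.1, -0.4]
gripper_width: 0.799
```

```bash
python3 -c "
from h import *
go(.5926,.3047,-.024,81.2);tilt()"
```

```text
t 17.65 yaw 81.19 turn -0.0 shift now-axes [-2.7 -0.5  2.1] target-axes [-2.7 -0.5  2.2]
tilt: toolx.z 0.027 tooly.z 0.027  toolz.xy [0.031 0.023]
```

>>> step_arm --pt "0 0 0 0" --pt "0 0 0 0" --pt "0 0 0 0" --pt "0 0 -20 0" --pt "0 0 -40 0" --pt "0 0 -40 0" --pt "0 0 -40 0" --pt "0 0 0 0" --claw 0

```text
time: 18.45
tool_pos: [0.5858, 0.3025, 0.1164]
tool_rot: [-0.0, 0.759, 0.65, 0.013]
contact_force: [0.3, 0.5, -2.2]
gripper_width: 0.627
```

```bash
python3 -c "
from h import *
p=d2w(-.10,.034); go(p[0],p[1],.12,4.35);tilt();print(p, state()['tool_pos'])"
```

```text
t 18.45 yaw 81.17 turn 76.8 shift now-axes [-304.3  -71.   -11.1] target-axes [-138.7  280.2   -3.6]
tilt: toolx.z 0.021 tooly.z 0.017  toolz.xy [0.02  0.018]
[0.4687092  0.01251717] [0.58576844 0.30246855 0.11641313]
```

>>> step_arm --pt "-20 -9 -2 0" --pt "-38 -9 -2 0" --pt "-38 -9 -2 0" --pt "-38 -9 -1 0" --pt "-38 -9 0 0" --pt "-38 -9 0 0" --pt "-38 -9 0 0" --pt "-30 -9 0 0"

```text
time: 19.25
tool_pos: [0.4646, 0.0327, 0.108]
tool_rot: [-0.002, 0.757, 0.654, 0.01]
contact_force: [0.5, -0.2, -1.6]
gripper_width: 0.626
```

>>> step_arm --pt "0 0 0 8.5" --pt "0 0 0 8.5" --pt "0 0 0 8.5" --pt "0 0 0 8.5" --pt "0 0 0 8.5" --pt "0 0 0 8.5" --pt "0 0 0 8.5" --pt "0 0 0 8.5"

```text
time: 20.05
tool_pos: [0.4546, 0.0288, 0.0953]
tool_rot: [-0.009, 0.994, 0.11, -0.002]
contact_force: [-0.1, 0.1, -2.0]
gripper_width: 0.624
```

```bash
python3 -c "
from h import *
p=d2w(-.10,.034); go(p[0],p[1],.12,4.35);tilt();print(p, state()['tool_pos'])"
```

```text
t 20.05 yaw 12.61 turn 8.3 shift now-axes [ 10.2  18.5 -25. ] target-axes [ 12.8  17.3 -24.7]
tilt: toolx.z -0.001 tooly.z -0.018  toolz.xy [-0.005  0.017]
[0.4687092  0.01251717] [0.45463132 0.02876287 0.09529759]
```

>>> step_arm --pt "0 0 0 8.3" --pt "8 17 10 0" --pt "0 0 10 0" --pt "0 0 0 0"

```text
time: 20.45
tool_pos: [0.46, 0.0133, 0.0691]
tool_rot: [-0.01, 0.999, 0.034, -0.006]
contact_force: [0.4, -0.0, -1.6]
gripper_width: 0.627
```

```bash
cat > hp.py <<'E'
from h import *
from m import clusters,rect,sel
def hp(f=None):
    p=d2w(-.105,.034); go(p[0],p[1],.017,4.35);tilt()
    s=state();z=s["tool_pos"][2]; w=w2d(s["tool_pos"]); print("tool disp",w,z)
    im,d,K,E=shot("scene",f); W=cloud(d,K,E).reshape(-1,3); q=W[:,:2]-O; c,sn=np.cos(YD),np.sin(YD)
    D=np.stack([c*q[:,0]+sn*q[:,1],-sn*q[:,0]+c*q[:,1],W[:,2]],1)
    m=(D[:,0]>w[0]-.06)&(D[:,0]<w[0]+.12)&(np.abs(D[:,1]-w[1])<.05)&(D[:,2]>z+.02)&(D[:,2]<z+.085)&(im.reshape(-1,3).min(1)>90)
    pts=D[m]
    for a in np.arange(w[0]-.06,w[0]+.12,.015):
        t=pts[(pts[:,0]>a)&(pts[:,0]<a+.015)]
        if len(t)>5: print("x %.3f n %d y %.4f..%.4f mid %.4f ztop %.4f zlow %.4f"%(a,len(t),t[:,1].min(),t[:,1].max(),(t[:,1].min()+t[:,1].max())/2,np.percentile(t[:,2],97),np.percentile(t[:,2],2)))
    print("x range",pts[:,0].min(),pts[:,0].max(),rect(pts))
E
python3 -c "
from hp import *
hp('sc6.png')
cv2.imwrite('pics/sc6c.png',cv2.resize(cv2.imread('pics/sc6.png')[120:380,200:440],None,fx=2,fy=2))"
```

```text
t 20.45 yaw 3.90 turn -0.5 shift now-axes [ 4.2  2.5 52. ] target-axes [ 3.6  1.5 52.1]
tilt: toolx.z -0.011 tooly.z -0.020  toolz.xy [-0.013  0.019]
tool disp [-0.109  0.035] 0.06908188938072754
x -0.124 n 8 y 0.0166..0.0553 mid 0.0359 ztop 0.1425 zlow 0.1369
x -0.109 n 124 y 0.0038..0.0634 mid 0.0336 ztop 0.1432 zlow 0.1061
x -0.094 n 204 y 0.0120..0.0633 mid 0.0377 ztop 0.1424 zlow 0.1040
x -0.079 n 207 y 0.0111..0.0625 mid 0.0368 ztop 0.1410 zlow 0.1030
x -0.064 n 213 y 0.0118..0.0619 mid 0.0368 ztop 0.1410 zlow 0.1041
x -0.049 n 210 y 0.0115..0.0619 mid 0.0367 ztop 0.1398 zlow 0.1030
x -0.034 n 214 y 0.0115..0.0616 mid 0.0366 ztop 0.1398 zlow 0.1036
x -0.019 n 214 y 0.0076..0.0615 mid 0.0345 ztop 0.1382 zlow 0.0981
x range -0.11887602012643897 -0.007048405235119981 (array([-62.077,  35.067]), array([111.905,  59.447]), 2.4195046424865723)
```

View pics/sc6c.png

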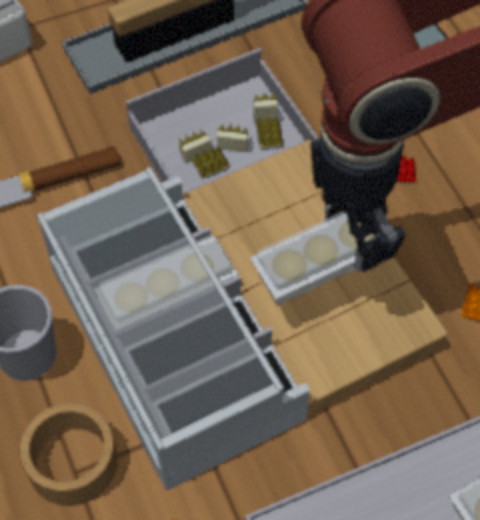

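Pack A hangs over the board at (305,260), lined up with lane 2 (y 35, target 34 mm). The scene view also shows five chunks in the pan and the brush upright. I'll lower the pack.

>>> step_arm --pt "-3 1 18 -0.4" --pt "0 0 15 0" --pt "0 0 10 0" --pt "0 0 3 0"

```text
time: 20.9
tool_pos: [0.4573, 0.0143, 0.0235]
tool_rot: [-0.01, 0.999, 0.039, -0.004]
contact_force: [-0.1, 0.1, -2.3]
gripper_width: 0.629
```

```bash
python3 -c "
from hp import *
hp()"
```

```text
t 20.9 yaw 4.43 turn 0.1 shift now-axes [6.2 2.7 6.4] target-axes [6.2 2.6 6.5]
tilt: toolx.z -0.008 tooly.z -0.019  toolz.xy [-0.009  0.019]
tool disp [-0.111  0.037] 0.023454074753522153
x -0.126 n 11 y 0.0196..0.0845 mid 0.0521 ztop 0.0978 zlow 0.0441
x -0.111 n 120 y -0.0105..0.0805 mid 0.0350 ztop 0.0976 zlow 0.0507
x -0.096 n 191 y -0.0120..0.0795 mid 0.0337 ztop 0.0961 zlow 0.0578
x -0.081 n 200 y -0.0132..0.0858 mid 0.0363 ztop 0.0960 zlow 0.0550
x -0.066 n 193 y 0.0132..0.0637 mid 0.0384 ztop 0.0951 zlow 0.0592
x -0.051 n 196 y 0.0134..0.0841 mid 0.0488 ztop 0.0949 zlow 0.0545
x -0.036 n 203 y -0.0109..0.0858 mid 0.0374 ztop 0.0949 zlow 0.0556
x -0.021 n 204 y -0.0078..0.0696 mid 0.0309 ztop 0.0931 zlow 0.0443
x -0.006 n 53 y -0.0132..0.0748 mid 0.0308 ztop 0.0815 zlow 0.0437
x range -0.12383572750237654 0.00873996284274977 (array([-57.556,  36.273]), array([132.532,  99.001]), 0.04388823360204697)
```

>>> step_arm --pt "0 2.5 3 0" --pt "10 0 1 0" --pt "20 0 0 0" --pt "20 0 0 0" --pt "20 0 0 0" --pt "12 0 0 0"

```text
time: 21.55
tool_pos: [0.5468, 0.0181, 0.0219]
tool_rot: [-0.009, 0.999, 0.038, -0.0]
contact_force: [0.7, -0.1, -2.1]
gripper_width: 0.626
```

```bash
python3 -c "
from hp import *
hp()"
```

```text
t 21.55 yaw 4.40 turn 0.0 shift now-axes [-83.3  -0.3   4.9] target-axes [-83.3  -0.4   4.9]
tilt: toolx.z -0.000 tooly.z -0.018  toolz.xy [-0.002  0.018]
tool disp [-0.022  0.034] 0.02187641912687395
x -0.067 n 13 y 0.0383..0.0536 mid 0.0459 ztop 0.0962 zlow 0.0903
x -0.052 n 6 y 0.0473..0.0542 mid 0.0507 ztop 0.0965 zlow 0.0921
x -0.037 n 10 y 0.0512..0.0821 mid 0.0666 ztop 0.0963 zlow 0.0420
x -0.022 n 115 y -0.0138..0.0820 mid 0.0341 ztop 0.0956 zlow 0.0422
x -0.007 n 258 y -0.0163..0.0832 mid 0.0334 ztop 0.0945 zlow 0.0425
x 0.008 n 273 y -0.0161..0.0799 mid 0.0319 ztop 0.0944 zlow 0.0591
x 0.023 n 52 y -0.0145..0.0819 mid 0.0337 ztop 0.1068 zlow 0.0892
x 0.038 n 140 y -0.0158..0.0830 mid 0.0336 ztop 0.1067 zlow 0.1035
x 0.053 n 137 y -0.0159..0.0836 mid 0.0338 ztop 0.1068 zlow 0.1036
x 0.068 n 150 y -0.0163..0.0832 mid 0.0334 ztop 0.1068 zlow 0.1034
x 0.083 n 89 y -0.0161..0.0833 mid 0.0336 ztop 0.1068 zlow 0.1034
x range -0.05653935751803241 0.09790731356552335 (array([20.688, 33.619]), array([154.438,  99.976]), 0.03295183181762695)
```

>>> step_arm --pt "0 0 3 0" --pt "0 0 2 0"

```text
time: 21.8
tool_pos: [0.5504, 0.018, 0.0181]
tool_rot: [-0.009, 0.999, 0.038, 0.002]
contact_force: [-0.0, -0.6, -2.1]
gripper_width: 0.624
```

>>> step_arm --pt "0 0 0 0" --pt "0 0 0 0" --pt "0 0 -20 0" --pt "0 0 -40 0" --pt "0 0 -20 0" --pt "-20 0 0 0" --pt "-40 0 0 0" --pt "-25 0 0 0" --claw 85

```text
time: 22.6
tool_pos: [0.4647, 0.0094, 0.1037]
tool_rot: [-0.008, 0.999, 0.038, 0.004]
contact_force: [-0.2, -0.4, -0.5]
gripper_width: 0.847
```

Run:
```python
from hp import *
p=d2w(-.10,.034); go(p[0],p[1],.015,4.35);tilt()
im,d,K,E=shot("wrist"); W=cloud(d,K,E).reshape(-1,3); q=W[:,:2]-O; c,sn=np.cos(YD),np.sin(YD)
D=np.stack([c*q[:,0]+sn*q[:,1],-sn*q[:,0]+c*q[:,1],W[:,2]],1)
m=(np.abs(D[:,1]-.034)<.031)&(D[:,0]>-.17)&(D[:,0]<.03)&(D[:,2]>.048)&(D[:,2]<.1)
for a in np.arange(-.13,.03,.015):
    t=D[m&(D[:,0]>a)&(D[:,0]<a+.015)]
    if len(t)>5: print("x %.3f n %d y %.4f..%.4f mid %.4f ztop %.4f"%(a,len(t),t[:,1].min(),t[:,1].max(),(t[:,1].min()+t[:,1].max())/2,np.percentile(t[:,2],97)))
print(D[m].min(0))
```

```text
t 22.6 yaw 4.38 turn 0.0 shift now-axes [ 3.4 -1.3 88.8] target-axes [ 4.2 -2.8 88.7]
tilt: toolx.z 0.010 tooly.z -0.017  toolz.xy [0.008 0.017]
x -0.070 n 381 y 0.0065..0.0600 mid 0.0332 ztop 0.0691
x -0.055 n 2334 y 0.0063..0.0604 mid 0.0334 ztop 0.0851
x -0.040 n 2489 y 0.0062..0.0602 mid 0.0332 ztop 0.0853
x -0.025 n 2646 y 0.0062..0.0602 mid 0.0332 ztop 0.0852
x -0.010 n 2886 y 0.0061..0.0650 mid 0.0355 ztop 0.0853
x 0.005 n 3130 y 0.0061..0.0650 mid 0.0356 ztop 0.0853
x 0.020 n 2210 y 0.0061..0.0650 mid 0.0356 ztop 0.0853
[-0.059  0.006  0.048]
```

Pack A lies flat and straight, with its rear at x -59 mm and y 33 mm. I'll shut the fingers and push it home from behind.

>>> step_arm --pt "-2 -2 20 0" --pt "0 0 20 0" --pt "0 0 25 0" --pt "0 0 15 0" --pt "0 0 3 0" --pt "0 0 0 0" --claw 0

```text
time: 23.25
tool_pos: [0.4614, 0.0123, 0.0217]
tool_rot: [-0.008, 0.999, 0.038, 0.009]
contact_force: [-0.7, 0.1, -0.4]
gripper_width: -0.001
```

```bash
python3 -c "
from h import *
p=d2w(-.014,.034); go(p[0],p[1],.020,4.35);tilt(); print(w2d(state()['tool_pos']))"
```

```text
t 23.25 yaw 4.32 turn -0.0 shift now-axes [93.3  0.4  3.4] target-axes [93.3  0.4  1.7]
tilt: toolx.z 0.018 tooly.z -0.014  toolz.xy [0.017 0.016]
[-0.10732546  0.03437265]
```

>>> step_arm --pt "15 0 0 0" --pt "15 0 0 0" --pt "15 0 0 0" --pt "12 0 0 0" --pt "12 0 0 0" --pt "10 0 0 0" --pt "6 0 0 0"

```text
time: 23.95
tool_pos: [0.5524, 0.0184, 0.0308]
tool_rot: [-0.007, 0.999, 0.038, 0.013]
contact_force: [-0.7, -0.5, 0.1]
gripper_width: 0.004
```

```bash
python3 -c "
from h import *
p=d2w(-.014,.034); go(p[0],p[1],.020,4.35);tilt(); print(w2d(state()['tool_pos']))"
```

```text
t 23.95 yaw 4.30 turn -0.0 shift now-axes [ 1.9 -0.4 10.8] target-axes [ 2.1 -0.5 10.8]
tilt: toolx.z 0.026 tooly.z -0.012  toolz.xy [0.025 0.014]
[-0.01613842  0.03350442]
```

>>> step_arm --pt "2 0 3 0" --pt "2 0 0 0"

```text
time: 24.15
tool_pos: [0.5573, 0.0187, 0.0287]
tool_rot: [-0.007, 0.999, 0.038, 0.013]
contact_force: [-0.6, -0.8, -1.0]
gripper_width: 0.001
```

```bash
cat > lane.py <<'E'
from h import *
import sys
def lane(n,y0,x0=-.17,x1=.028):
    im,d,K,E=shot(n); W=cloud(d,K,E).reshape(-1,3); q=W[:,:2]-O; c,sn=np.cos(YD),np.sin(YD)
    D=np.stack([c*q[:,0]+sn*q[:,1],-sn*q[:,0]+c*q[:,1],W[:,2]],1)
    m=(np.abs(D[:,1]-y0)<.020)&(D[:,0]>x0)&(D[:,0]<x1)&(D[:,2]>.060)&(D[:,2]<.09)&(im.reshape(-1,3).min(1)>80)
    t=D[m]; print(n,"lane y",y0,len(t),"rear x %.4f"%np.percentile(t[:,0],1) if len(t) else "")
E
python3 -c "
from lane import *
print(w2d(state()['tool_pos']),state()['contact_force']); lane('scene',.034); lane('scene',-.034); lane('side',-.034)"
```

```text
[-0.0112453   0.03343363] [-0.57193146 -0.8250618  -1.01825854]
scene lane y 0.034 180 rear x -0.0012
scene lane y -0.034 166 rear x -0.0009
side lane y -0.034 199 rear x 0.0003
```

Pack A's rear is at x -1.2 mm, matching the shown pack at -0.9, so it is home. I'll retreat and go for pack B.

>>> step_arm --pt "-20 0 0 0" --pt "-20 0 -10 0" --pt "0 0 -40 0" --pt "0 0 -45 0" --pt "0 0 -45 0" --pt "0 -20 0 0" --pt "0 -45 0 0" --pt "0 -45 0 0"

```text
time: 25.1
tool_pos: [0.5039, 0.1222, 0.1754]
tool_rot: [-0.007, 0.999, 0.033, 0.017]
contact_force: [0.6, 0.1, 0.5]
gripper_width: -0.003
```

>>> step_arm --pt "-2 -45 0 0" --pt "-2 -45 0 0" --pt "-2 -45 0 0" --pt "0 -40 0 0" --pt "0 0 0 -8.5" --pt "0 0 0 -8.5" --pt "0 0 0 -8.5" --pt "0 0 0 -8.5" --claw 80

```text
time: 25.9
tool_pos: [0.4833, 0.3101, 0.1801]
tool_rot: [-0.003, 0.944, 0.328, 0.023]
contact_force: [-0.4, 0.4, 0.2]
gripper_width: 0.799
```

>>> step_arm --pt "0 0 0 -8.5" --pt "0 0 0 -8.5" --pt "0 0 0 -8.5" --pt "0 0 0 -8.5" --pt "0 0 0 -8.5" --pt "0 0 0 -8.5" --pt "0 0 0 -5" --pt "0 0 0 0"

```text
time: 26.7
tool_pos: [0.4824, 0.3103, 0.1804]
tool_rot: [0.009, 0.675, 0.738, 0.024]
contact_force: [-0.0, -0.8, 0.9]
gripper_width: 0.8
```

Run:
```python
from pk import *
tilt();print(state()["tool_pos"]); go(.4988,.3262,.05,94.9)
```

```text
pack 8487 [439.588 334.666] [ 54.138 139.707] 5.358954429626465 0.05086733826003326 [0.407 0.263 0.029] [0.472 0.406 0.051]
tilt: toolx.z 0.019 tooly.z 0.047  toolz.xy [0.045 0.023]
[0.482 0.31  0.18 ]
t 26.75 yaw 95.06 turn 0.2 shift now-axes [ 11.9  11.6 131.4] target-axes [ 14.5  17.7 130.4]
```

The planned knock happened: pack B is now at (439.6, 334.7) mm with its axis at 95.4°. I'll re-aim.

```bash
python3 -c "
from h import *
go(.4424,.3048,.06,95.4)"
```

```text
t 26.75 yaw 95.06 turn -0.3 shift now-axes [ -4.2 -45.9 118.3] target-axes [ -1.7 -40.3 120.4]
```

>>> step_arm --pt "-2 -20 0 -0.3" --pt "-2 -24 30 0" --pt "0 0 40 0" --pt "0 0 40 0" --pt "0 0 5 0" --pt "0 0 0 0"

```text
time: 27.35
tool_pos: [0.4454, 0.3062, 0.0644]
tool_rot: [0.01, 0.677, 0.735, 0.028]
contact_force: [-0.3, 0.3, 1.3]
gripper_width: 0.801
```

Run:
```python
from pk import *
tilt();print(state()["tool_pos"]); go(.4424,.3048,-.022,95.4)
```

```text
pack 19371 [439.707 334.385] [ 54.184 140.191] 5.369287967681885 0.050404579915215464 [0.406 0.262 0.03 ] [0.473 0.406 0.05 ]
tilt: toolx.z 0.023 tooly.z 0.055  toolz.xy [0.053 0.028]
[0.445 0.306 0.065]
t 27.4 yaw 94.72 turn -0.7 shift now-axes [-3.1 -7.7 86.2] target-axes [-1.  -3.  86.5]
```

>>> step_arm --pt "-2 -5 30 -0.6" --pt "0 0 15 0" --pt "0 0 0 0"

```text
time: 27.7
tool_pos: [0.4486, 0.3077, 0.0259]
tool_rot: [0.013, 0.674, 0.738, 0.034]
contact_force: [0.7, 0.1, 0.6]
gripper_width: 0.804
```

```bash
python3 -c "
from h import *
go(.444,.306,-.022,95.4);tilt()"
```

```text
t 27.7 yaw 95.24 turn -0.2 shift now-axes [-2.6 -8.  47.4] target-axes [-1.3 -4.8 47.9]
tilt: toolx.z 0.027 tooly.z 0.067  toolz.xy [0.064 0.033]
```

>>> step_arm --pt "-2 -8 15 0" --pt "0 -3 15 0" --pt "0 -1 12 0" --pt "0 0 4 0"

```text
time: 28.1
tool_pos: [0.4436, 0.3083, -0.0176]
tool_rot: [0.014, 0.674, 0.737, 0.039]
contact_force: [-0.4, -0.5, 0.2]
gripper_width: 0.798
```

```bash
python3 -c "
from h import *
go(.4445,.306,-.022,95.4);tilt();print(state()['contact_force'])"
```

```text
t 28.1 yaw 95.20 turn -0.2 shift now-axes [-2.5  0.4  4.3] target-axes [-2.4  0.7  4.4]
tilt: toolx.z 0.031 tooly.z 0.076  toolz.xy [0.073 0.038]
[-0.35752604 -0.50652994  0.15671885]
```

>>> step_arm --pt "-2 0 4 0" --pt "0 0 0 0" --pt "0 0 0 0" --pt "0 0 0 0" --pt "0 0 -20 0" --pt "0 0 -40 0" --pt "0 0 -40 0" --pt "0 0 -40 0" --claw 0

```text
time: 28.9
tool_pos: [0.428, 0.2974, 0.1123]
tool_rot: [0.011, 0.675, 0.738, 0.03]
contact_force: [0.9, 0.6, -2.4]
gripper_width: 0.634
```

```bash
python3 -c "
from h import *
p=d2w(-.10,.102); go(p[0],p[1],.12,4.35);tilt();print(p, state()['tool_pos'])"
```

```text
t 28.9 yaw 95.15 turn 90.8 shift now-axes [-219.2   16.7  -11.9] target-axes [ 19.  219.2  -7.7]
tilt: toolx.z 0.024 tooly.z 0.059  toolz.xy [0.056 0.029]
[0.46355148 0.08032128] [0.42800538 0.2974271  0.11229373]
```

>>> step_arm --pt "-25 3 -4 0" --pt "-38 3 -4 0" --pt "-38 3 -2 0" --pt "-38 3 -2 0" --pt "-38 3 0 0" --pt "-30 3 0 0" --pt "0 0 0 8.5" --pt "0 0 0 8.5"

```text
time: 29.7
tool_pos: [0.4681, 0.086, 0.1277]
tool_rot: [0.01, 0.776, 0.629, 0.038]
contact_force: [0.6, -1.0, -2.4]
gripper_width: 0.633
```

>>> step_arm --pt "0 0 0 8.5" --pt "0 0 0 8.5" --pt "0 0 0 8.5" --pt "0 0 0 8.5" --pt "0 0 0 8.5" --pt "0 0 0 8.5" --pt "0 0 0 8.5" --pt "0 0 0 8.5"

```text
time: 30.5
tool_pos: [0.4639, 0.084, 0.1224]
tool_rot: [-0.013, 0.996, 0.082, 0.033]
contact_force: [-0.1, 0.3, -2.9]
gripper_width: 0.636
```

```bash
python3 -c "
from h import *
p=d2w(-.11,.102); go(p[0],p[1],.075,4.35);tilt();print(p, state()['tool_pos'])"
```

```text
t 30.5 yaw 9.40 turn 5.1 shift now-axes [-14.    3.6  46.5] target-axes [-10.6   3.6  47.4]
tilt: toolx.z 0.067 tooly.z -0.020  toolz.xy [0.063 0.031]
[0.45358029 0.07956279] [0.4638824  0.0839661  0.12240966]
```

>>> step_arm --pt "0 0 0 5.1" --pt "-13 3.5 20 0" --pt "0 0 20 0" --pt "0 0 0 0"

```text
time: 30.9
tool_pos: [0.452, 0.0804, 0.0793]
tool_rot: [-0.014, 0.999, 0.034, 0.031]
contact_force: [-0.4, 0.6, -2.6]
gripper_width: 0.63
```

```bash
sed -i 's/d2w(-.105,.034)/d2w(-.110,.102)/' hp.py; python3 -c "
from hp import *
hp()"
```

```text
t 30.9 yaw 3.91 turn -0.4 shift now-axes [-2.4  2.5 62.2] target-axes [ 1.5  0.9 62.3]
tilt: toolx.z 0.063 tooly.z -0.026  toolz.xy [0.061 0.03 ]
tool disp [-0.111  0.103] 0.079279678829751
x -0.126 n 59 y 0.0819..0.1294 mid 0.1057 ztop 0.1513 zlow 0.1447
x -0.111 n 196 y 0.0706..0.1318 mid 0.1012 ztop 0.1522 zlow 0.1158
x -0.096 n 209 y 0.0787..0.1291 mid 0.1039 ztop 0.1524 zlow 0.1162
x -0.081 n 225 y 0.0794..0.1297 mid 0.1045 ztop 0.1529 zlow 0.1167
x -0.066 n 222 y 0.0785..0.1296 mid 0.1040 ztop 0.1537 zlow 0.1170
x -0.051 n 228 y 0.0777..0.1296 mid 0.1036 ztop 0.1538 zlow 0.1180
x -0.036 n 236 y 0.0766..0.1295 mid 0.1031 ztop 0.1544 zlow 0.1170
x -0.021 n 163 y 0.0742..0.1285 mid 0.1014 ztop 0.1510 zlow 0.1131
x range -0.1298869996465407 -0.01494368680406539 (array([-71.671, 102.508]), array([114.741,  61.132]), 2.3993184566497803)
```

>>> step_arm --pt "-3 2 20 -0.4" --pt "-1 0 20 0" --pt "-1 0 14 0" --pt "0 0 3 0"

```text
time: 31.35
tool_pos: [0.4556, 0.0797, 0.0272]
tool_rot: [-0.014, 0.999, 0.038, 0.036]
contact_force: [0.7, -0.1, -1.8]
gripper_width: 0.637
```

```bash
python3 -c "
from hp import *
hp()"
```

```text
t 31.35 yaw 4.36 turn 0.0 shift now-axes [-2.8  0.2 10. ] target-axes [-2.  -0.  10.2]
tilt: toolx.z 0.073 tooly.z -0.024  toolz.xy [0.071 0.03 ]
tool disp [-0.108  0.102] 0.027175957270019355
x -0.123 n 61 y 0.0807..0.1174 mid 0.0990 ztop 0.1002 zlow 0.0929
x -0.108 n 188 y 0.0689..0.1310 mid 0.1000 ztop 0.1016 zlow 0.0651
x -0.093 n 202 y 0.0787..0.1295 mid 0.1041 ztop 0.1018 zlow 0.0649
x -0.078 n 198 y 0.0788..0.1296 mid 0.1042 ztop 0.1017 zlow 0.0660
x -0.063 n 205 y 0.0775..0.1287 mid 0.1031 ztop 0.1021 zlow 0.0664
x -0.048 n 213 y 0.0774..0.1289 mid 0.1032 ztop 0.1031 zlow 0.0648
x -0.033 n 221 y 0.0752..0.1288 mid 0.1020 ztop 0.1032 zlow 0.0667
x -0.018 n 135 y 0.0752..0.1280 mid 0.1016 ztop 0.0999 zlow 0.0613
x -0.003 n 86 y 0.0525..0.1450 mid 0.0987 ztop 0.0836 zlow 0.0623
x range -0.12692539411693482 0.011721960785902156 (array([-57.606,  98.674]), array([138.592,  92.482]), 0.05943667143583298)
```

>>> step_arm --pt "-2 0 8 0" --pt "10 0 1.5 0" --pt "20 0 1.5 0" --pt "20 0 1.5 0" --pt "20 0 1.5 0" --pt "14 0 1 0"

```text
time: 32.0
tool_pos: [0.5473, 0.0868, 0.0238]
tool_rot: [-0.013, 0.998, 0.039, 0.042]
contact_force: [-0.4, -0.1, -2.1]
gripper_width: 0.632
```

```bash
python3 -c "
from hp import *
hp()"
```

```text
t 32.0 yaw 4.36 turn 0.0 shift now-axes [-94.2   0.1  -1.1] target-axes [-94.    0.2   6.8]
tilt: toolx.z 0.084 tooly.z -0.023  toolz.xy [0.082 0.03 ]
tool disp [-0.016  0.102] 0.023816636418904365
x -0.031 n 39 y 0.0821..0.1224 mid 0.1023 ztop 0.0949 zlow 0.0889
x -0.016 n 200 y 0.0680..0.1322 mid 0.1001 ztop 0.0983 zlow 0.0617
x -0.001 n 314 y 0.0522..0.1449 mid 0.0986 ztop 0.0976 zlow 0.0581
x 0.014 n 230 y 0.0525..0.1444 mid 0.0984 ztop 0.0980 zlow 0.0643
x 0.029 n 194 y 0.0523..0.1448 mid 0.0986 ztop 0.1087 zlow 0.1027
x 0.044 n 275 y 0.0522..0.1449 mid 0.0986 ztop 0.1086 zlow 0.1031
x 0.059 n 277 y 0.0524..0.1447 mid 0.0985 ztop 0.1087 zlow 0.1029
x 0.074 n 279 y 0.0526..0.1444 mid 0.0985 ztop 0.1086 zlow 0.1028
x 0.089 n 184 y 0.0522..0.1454 mid 0.0988 ztop 0.1087 zlow 0.1029
x range -0.03350176896736118 0.10387602945235849 (array([35.246, 98.532]), array([137.292,  93.106]), 0.23697170615196228)
```

>>> step_arm --pt "0 0 4 0" --pt "0 0 2 0"

```text
time: 32.25
tool_pos: [0.5522, 0.087, 0.0196]
tool_rot: [-0.013, 0.998, 0.038, 0.044]
contact_force: [-0.1, 0.2, -2.7]
gripper_width: 0.638
```

>>> step_arm --pt "0 0 0 0" --pt "0 0 0 0" --pt "0 0 -20 0" --pt "0 0 -40 0" --pt "0 0 -20 0" --pt "-20 0 0 0" --pt "-40 0 0 0" --pt "-25 0 0 0" --claw 85

```text
time: 33.05
tool_pos: [0.4603, 0.0779, 0.0983]
tool_rot: [-0.013, 0.998, 0.038, 0.048]
contact_force: [-0.3, -0.6, 1.0]
gripper_width: 0.853
```

Run:
```python
from hp import *
p=d2w(-.105,.102); go(p[0],p[1],.020,4.35);tilt()
im,d,K,E=shot("wrist"); W=cloud(d,K,E).reshape(-1,3); q=W[:,:2]-O; c,sn=np.cos(YD),np.sin(YD)
D=np.stack([c*q[:,0]+sn*q[:,1],-sn*q[:,0]+c*q[:,1],W[:,2]],1)
m=(np.abs(D[:,1]-.102)<.031)&(D[:,0]>-.17)&(D[:,0]<.03)&(D[:,2]>.048)&(D[:,2]<.1)
for a in np.arange(-.13,.03,.015):
    t=D[m&(D[:,0]>a)&(D[:,0]<a+.015)]
    if len(t)>5: print("x %.3f n %d y %.4f..%.4f mid %.4f ztop %.4f"%(a,len(t),t[:,1].min(),t[:,1].max(),(t[:,1].min()+t[:,1].max())/2,np.percentile(t[:,2],97)))
print(D[m].min(0))
```

```text
t 33.05 yaw 4.35 turn 0.0 shift now-axes [-9.2 -0.4 77.8] target-axes [-1.6 -2.2 78.3]
tilt: toolx.z 0.097 tooly.z -0.023  toolz.xy [0.095 0.03 ]
x -0.070 n 329 y 0.0760..0.1299 mid 0.1030 ztop 0.0693
x -0.055 n 2278 y 0.0757..0.1299 mid 0.1028 ztop 0.0851
x -0.040 n 2482 y 0.0754..0.1297 mid 0.1026 ztop 0.0852
x -0.025 n 2583 y 0.0752..0.1292 mid 0.1022 ztop 0.0851
x -0.010 n 2678 y 0.0750..0.1287 mid 0.1018 ztop 0.0853
x 0.005 n 2789 y 0.0748..0.1283 mid 0.1015 ztop 0.0853
x 0.020 n 1951 y 0.0741..0.1281 mid 0.1011 ztop 0.0853
[-0.058  0.074  0.066]
```

>>> step_arm --pt "-12 -1 20 0" --pt "-2 0 20 0" --pt "0 0 22 0" --pt "0 0 12 0" --pt "0 0 3 0" --pt "0 0 0 0" --claw 0

```text
time: 33.7
tool_pos: [0.4515, 0.0803, 0.0208]
tool_rot: [-0.013, 0.998, 0.039, 0.052]
contact_force: [0.7, 0.1, 0.7]
gripper_width: 0.0
```

```bash
python3 -c "
from h import *
p=d2w(-.014,.102); go(p[0],p[1],.020,4.35);tilt(); print(w2d(state()['tool_pos']))"
```

```text
t 33.7 yaw 4.38 turn 0.0 shift now-axes [97.4  1.2 11.1] target-axes [98.   0.9  0.8]
tilt: toolx.z 0.105 tooly.z -0.022  toolz.xy [0.103 0.03 ]
[-0.11204274  0.10293306]
```

>>> step_arm --pt "15 0 2.3 0" --pt "15 0.5 2.3 0" --pt "15 0.5 2.3 0" --pt "12 0 2 0" --pt "12 0 2 0" --pt "12 0 2 0" --pt "8 0 1.5 0"

```text
time: 34.4
tool_pos: [0.5488, 0.0868, 0.0231]
tool_rot: [-0.013, 0.998, 0.039, 0.056]
contact_force: [-0.8, 0.1, -0.9]
gripper_width: 0.001
```

```bash
python3 -c "
from lane import *
p=d2w(-.011,.102); go(p[0],p[1],.025,4.35);tilt(); print(w2d(state()['tool_pos']),state()['contact_force']); lane('scene',.102); lane('scene',.034)"
```

```text
t 34.4 yaw 4.39 turn 0.0 shift now-axes [ 3.6 -0.1 -1.5] target-axes [ 3.5 -0.  -1.9]
tilt: toolx.z 0.113 tooly.z -0.021  toolz.xy [0.111 0.03 ]
[-0.01445914  0.10195253] [-0.82548762  0.14268862 -0.93008746]
scene lane y 0.102 255 rear x -0.0092
scene lane y 0.034 174 rear x -0.0000
```

Pack B's rear is at -9 mm, so it needs another 8 mm.

>>> step_arm --pt "4 0 0.5 0" --pt "3 0 0.5 0" --pt "0 0 0 0"

```text
time: 34.8
tool_pos: [0.5555, 0.0874, 0.0234]
tool_rot: [-0.013, 0.998, 0.039, 0.056]
contact_force: [-0.6, -0.2, -0.7]
gripper_width: -0.002
```

```bash
python3 -c "
from lane import *
print(w2d(state()['tool_pos']),state()['contact_force']); lane('scene',.102); lane('scene',.034)"
```

```text
[-0.00775125  0.10203431] [-0.62127616 -0.23133705 -0.73426487]
scene lane y 0.102 196 rear x -0.0031
scene lane y 0.034 176 rear x -0.0003
```

>>> step_arm --pt "3 0 0.3 0" --pt "0 0 0 0" --pt "-20 0 -2 0" --pt "-30 0 -5 0" --pt "0 0 -40 0" --pt "0 0 -45 0" --pt "-20 0 -40 0" --pt "-20 0 0 0"

```text
time: 35.7
tool_pos: [0.4484, 0.0763, 0.146]
tool_rot: [-0.013, 0.998, 0.039, 0.052]
contact_force: [0.3, 0.1, 0.5]
gripper_width: -0.001
```

Run:
```python
from lane import *
from m import clusters,rect,sel
print(state()["tool_pos"],state()["time"])
for y in (.102,.034,-.034): lane("scene",y)
im,d,K,E=shot("scene","f.png"); W=cloud(d,K,E).reshape(-1,3)
p,_=sel(W,im.reshape(-1,3),(.25,-.5),(.62,-.34),.055,.095)
for q in clusters(p,minn=50): print("brush",*rect(q))
p,c=sel(W,im.reshape(-1,3),(.2,.2),(.75,.49),.025,.06); print("left in tray",len(p))
shot("side","g.png")
a=cv2.imread("pics/f.png")[80:380,150:450];b=cv2.imread("pics/g.png")[150:450,200:500]
cv2.imwrite("pics/final.png",np.hstack([cv2.resize(a,(400,400)),cv2.resize(b,(400,400))]))
```

```text
[0.448 0.076 0.146] 35.7
scene lane y 0.102 184 rear x 0.0001
scene lane y 0.034 175 rear x 0.0001
scene lane y -0.034 169 rear x -0.0019
brush [ 431.428 -425.741] [273.525  37.947] 5.543715000152588
left in tray 2
```

View pics/final.png

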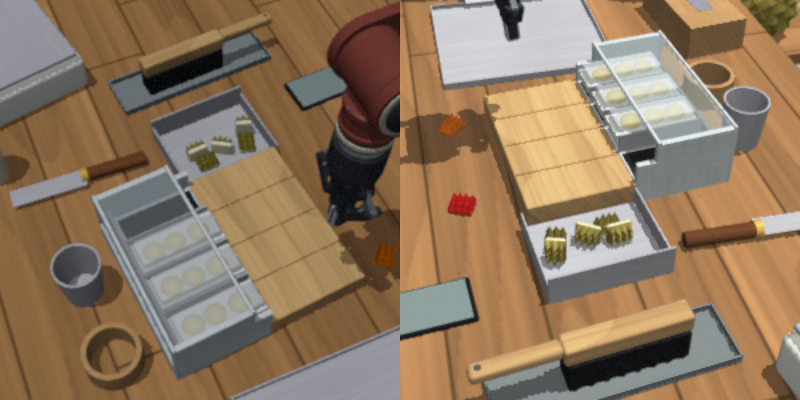

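The final views show three packs in lanes 1–3 (right half, about (620,70), (632,95) and (640,118)). The husk is in the pan, the brush stands in its tray, the catch tray is empty and the board is clear. The arm is touching nothing, so I'm handing in.

```bash
python3 -c "
from plant import job_done
print(job_done())"
```

```text
the job is handed in; nothing more can be done
None
```

The job is handed in, at about 36 s on the robot's clock. It gave no verdict, so this rests on my own last checks.

- **Husk:** I swept all five green chunks into the pan with the brush. After the sweep I counted five in the pan, and the final views show the board clear. I left the red and orange look-alikes alone.
- **Brush:** It stands upright on its bristles near the middle of its tray, within about 1° of the tray's direction.
- **Packs:** Only two packs were waiting, and both are home, in lanes 1 and 2. Their rear ends are within about 1 mm of the mouth, and the catch tray is empty. The pack already on show, in lane 3, reads 1 mm from its first measurement, which is within the measuring error.

Some things did not go to plan:
- **Fingertip offset:** The real fingertips sit about 34 mm higher than the reported tool point, so my first grasp of the brush closed on air. It disturbed nothing, and I corrected for the offset afterwards.
- **Pack knocked aside:** The second pack was knocked about 6 cm before I reached it, so I measured it again and re-aimed.
- **Tool tilt:** The tool slowly tilted during moves, by up to about 0.11 rad. Both packs still lay flat on the lane floor when I measured them after release.

I checked the knife, tape, phone and cup only by eye in the last pictures. The knife and cup look undisturbed, the tape is just a ring where it stood, and the phone is partly out of view.

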